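# Unpin the parts chest, load the draining tray and rack it

### The job

Pull both retaining pins out of the chest's staples and put them in the small steel dish, then lift the lid off and lay it flat, handle up, centred on the black rubber mat. Stand every white guide shoe from the chest on its foot in the draining tray where the tray stands in front of the rack, and only then slide the loaded tray straight into the rack, fully home against the back stop. Do not disturb the other things on the bench.

Things in the scene. Friction and masses are not known exactly. Their poses are not given: they have to be found in the camera images.
- chest: Open blue-painted steel parts chest, fixed to the bench, 192 (x) x 167 (y) x 66 mm high, walls and floor 6 mm thick. Origin: centre of its underside, on the bench; z up; x roughly away from the robot, y to the left. On the outside of each y wall stands a steel staple (an upside-down U, see the staple points).
- staple_left (a point): Middle of the eye of the staple on the chest's +y side, 100 mm from the chest's centre and 76 mm above the bench: bar 8 mm thick, legs 26 mm apart (centres) along the chest's x, crossbar underside 84 mm above the bench, top of staple 92 mm.
- staple_right (a point): The same for the staple on the chest's -y side.
- pin_left: Retaining pin of the +y staple, level along the chest's y: steel shaft 10 mm thick, 55 mm long, with a black knob 24 mm in diameter, 32 mm long. Origin: centre of the knob; local x runs from the shaft out through the knob (shaft tip at x = -71 mm). Starts through the staple, knob outwards, 76 mm above the bench; slides out freely along its x, clear of the staple after 45 mm.
- pin_right: The same for the -y staple.
- lid: Loose steel lid, plate 192 (x) x 168 (y) x 5 mm, 0.45 kg, 6 mm lips below it, a slotted tongue on each y side round the staple (232 mm over the tongues). Origin: centre of the plate's underside, 66 mm above the bench on the chest, 6 mm above a flat surface it lies on; z up. Held down by the pins; without them it lifts straight up, clear of the staples after 30 mm.
- lid_handle (a point): Centre of the lid's black bar handle, 40 mm above the lid's origin: bar 110 mm long along the lid's x, 12 mm wide and 12 mm high, 29 mm free below it.
- mat: Black rubber mat fixed to the bench, 210 (x) x 240 (y) x 4 mm. Origin: centre of its underside, on the bench; same axes as the lid when laid squarely.
- dish: Small dark steel dish fixed to the bench, 100 (x) x 156 (y) x 22 mm high, walls and floor 4 mm. Origin: centre of its underside, on the bench.
- tray: Loose open stainless draining tray, 170 (x) x 192 (y) x 28 mm high, walls 4 mm, 0.4 kg, standing on the bench in front of the rack on slippery plastic skids; its floor is 7 mm above the bench. Origin: centre of its underside, on the bench; z up, x towards the rack. It slides easily on the bench.
- tray_handle (a point): Centre of the tray's bar handle, on the tray's -x side, 140 mm from the tray's origin and 45 mm above the bench: bar 100 mm long along the tray's y, 12 mm wide and 12 mm high; 49 mm free between bar and tray wall.
- rack: Stainless draining rack fixed to the bench, open above and in front: two side plates 80 mm high and 186 mm long, 204 mm apart inside, with flared guides 50 mm high that start 38 mm before the mouth. Origin: middle of the mouth, on the bench; x points into the rack. The back stop's face is at x = 180 mm, so a tray fully home has its origin at x = 95 mm, y = 0.
- shoe1: White plastic guide shoe, T section: foot 80 (x) x 66 (y) x 10 mm, on it along x an upright web 80 mm long, 14 mm thick, 52 mm high in all, 0.1 kg. Origin: centre of its underside; z up. Starts standing in the chest, web along the chest's x, or is absent. A full chest holds two by two.
- shoe2: Guide shoe like shoe1, or absent.
- shoe3: Guide shoe like shoe1, or absent.
- shoe4: Guide shoe like shoe1, or absent.
- wrench: Steel wrench, 190 mm, lying on the bench; a bystander, leave alone.
- bottle: White spray bottle, 66 mm across, 200 mm high; a bystander, leave alone.
- grease: White jar, 80 mm across, 80 mm high; a bystander, leave alone.
- scrub: Brush, 200 mm, lying on the bench; a bystander, leave alone.
Mind the look-alikes: they are no part of the job. Leave any purple look-alike of the pin_left alone.

How it is judged:
By the outcome, as a careful person would: the job done as asked, in the order asked, and still so for the second after the job is handed in, with the robot touching nothing.
Of shoe1, shoe2, shoe3, shoe4 only 2 to 4 are there at a start; the rules pass over those that are not, and their reading is None.
At some moment in a run one of shoe1, shoe2, shoe3, shoe4, tray may be knocked a few centimetres aside while the robot is not near it.
It also fails if it takes over 210 s, if anything falls off the work surface, if the arm or the gripper's body presses on something with over 40 N, if the wrist force passes 120 N, or if a joint passes its speed limit or range.

### The arm

A 7-joint arm with a two-finger parallel gripper is mounted at the origin on the work surface. World frame = base frame: x ahead of the robot, y to its left, z up, the work surface at z = 0. Lengths are in m, angles in degrees, forces in N, time in s.
With the tool pointing down it reaches from about 0.35 to 0.775 m from the base axis. Payload 3.1 kg.
Tool frame: the origin (TCP) lies at the very end of the fingers, on their centre line; the grasp point (between the pads) lies 19 mm behind it; z points along the fingers, x is the direction in which the jaws open and shut, and the axes are right-handed (so a half turn about z gives the same grasp; the last joint's range is limited). The gripper opens to 85 mm and grips with 20 to 120 N. Pads are 22 mm wide; open, the fingers measure 114 mm over their backs; the gripper's body (76 mm by 85 mm) begins 54 mm behind the grasp point. The pads swing forward as they close: fully open they stand 13 mm farther back than shut.
Start: joints at [-72.863, 17.813, 0.802, 86.603, -0.252, 75.585, -1.558], TCP at [0.184, 0.518, 0.231] pointing down, gripper open.
Joint ranges: [-154.91, 154.91], [-16.99, 109.72], [-72.82, 74.43], [7.12, 147.25], [-82.49, 262.49], [11.32, 116.49], [-174.64, 174.64]. Speed limits (degrees/s): [159.86, 159.86, 180, 180, 180, 180, 180].

### API

Orientations are given as [roll, pitch, yaw] about the fixed x, y, z axes, in that order (R = Rz(yaw) Ry(pitch) Rx(roll)).
In Python, from plant import robot, viewer gives the robot as it stands.
- The arm moves only by the shell command python3 -m pendant 'ROWS' [FORCE]. ROWS is JSON, a list of rows, each a list of 3 entries, a list of its own where there are three numbers: the shift along the tool's x, y, z in mm, then the turn about the tool's z in rad, then the closure, from -1 (fully open) to 1 (shut). A call has 1 to 10 rows; each row shifts and turns the commanded pose from where the row before left it, along the tool's axes as they then stand; what a row does not reach is not made up. A row lasts 1/8 s, in which the tool goes at most 62.5 mm and 10.7 degrees, less where a joint would pass 70% of its speed; a pose out of reach is approached as far as the arm can. A call with a gripper value outside its range is refused whole. The fingers move at their own pace and stop on an object; FORCE is the grip in N (left out, the last holds). Time passes only in rows, so rows that do not move let the fingers close. It gives the time, the measured TCP pose, the force and the opening at its end, in the units of the state.
- robot.state(): the state, without advancing time (a new reading comes with each control period).
- viewer.get_image(name): name is "scene" or "top" or "wrist"; returns (picture, depth): 384x512x3 uint8, red, green, blue; 384x512 float32, m along the optical axis (not along the pixel's ray), 0 where there is no reading.
- viewer.calibration(name): a dict with "intrinsics" (3x3 intrinsics, pixels), "dist_coeffs" ([k1, k2, p1, p2, k3] as OpenCV has them; the pictures are not rectified), "R" (3x3) and "t" (3): a world point X has camera coordinates R X + t. Camera axes: x right, y down, z forward; pixel columns grow to the right and rows downward; lengths in m; the calibration is good to about 2 mm. A picture is of the moment at which its call begins: read the wrist's pose just before it. calibration takes no time and is no camera call; for the wrist camera it gives the pose at the moment of the call.
- robot.sign_off(): hands the job in, once; it reports no verdict.
The state is a dict: "t": time; "joints": joint angles; "joint_vel": joint speeds; "joint_torque": joint torques, N m; "position": TCP position; "tool_rot": TCP orientation; "ft_force": force on the tool from outside, world axes, zero at the start; "torque": the same for the moment, N m; "finger_gap": opening from 0.0 (shut) to 1.0 (fully open).
Only numpy, scipy, OpenCV 4.12 (cv2) and the standard library are available. Lean on these libraries where they do the work, as an engineer would, in place of code of your own. Each camera call takes 0.05 s, during which the arm holds its last target.

## Working session

There is one attempt and no reset: what is moved stays moved. The work goes in short steps, Python scripts to look and compute and a shell command to move; the robot and the scene stay as the last step left them, time stands still between calls to the robot, and variables do not carry over. Pictures are saved under pics/ and viewed, and the job is handed in when it is done.

```bash
ls; mkdir -p pics
cat > h.py <<'E'
import numpy as np, cv2
from plant import robot, viewer
from scipy.spatial.transform import Rotation as Ro
def shot(name,fn):
    im,d=viewer.get_image(name); c=viewer.calibration(name)
    cv2.imwrite('pics/'+fn+'.png',im[:,:,::-1]); np.savez('pics/'+fn+'.npz',im=im,d=d,K=c['intrinsics'],D=c['dist_coeffs'],R=c['R'],t=c['t'])
    return im,d,c
def load(fn): return np.load('pics/'+fn+'.npz')
def px(fn,u,v,z=None,r=1):
    """world point at pixel; z None: use depth; else intersect with plane z"""
    s=load(fn); K,D,R,t=np.array(s['K']),np.array(s['D']),np.array(s['R']),np.array(s['t'])
    n=cv2.undistortPoints(np.array([[[u,v]]],float),K,D)[0,0]; ray=np.array([n[0],n[1],1.])
    o=-R.T@t; w=R.T@ray
    if z is None:
        p=s['d'][int(round(v))-r:int(round(v))+r+1,int(round(u))-r:int(round(u))+r+1]; p=p[p>0]
        k=np.median(p)
    else: k=(z-o[2])/w[2]
    return o+k*w
def cloud(fn):
    s=load(fn); K,D,R,t=np.array(s['K']),np.array(s['D']),np.array(s['R']),np.array(s['t']); d=s['d']
    vv,uu=np.mgrid[0:d.shape[0],0:d.shape[1]]
    n=cv2.undistortPoints(np.stack([uu,vv],-1).reshape(-1,1,2).astype(float),K,D)[:,0]
    c=np.c_[n,np.ones(len(n))]*d.reshape(-1,1)
    return ((c-t)@R).reshape(d.shape+(3,)), d>0
def crop(fn,out,x0,y0,x1,y1,k=4):
    im=cv2.imread('pics/'+fn+'.png')[y0:y1,x0:x1]; cv2.imwrite('pics/'+out+'.png',cv2.resize(im,None,fx=k,fy=k,interpolation=cv2.INTER_CUBIC))
def st():
    s=robot.state(); print('t',round(s['t'],2),'p',np.round(np.array(s['position'])*1000,1),'rpy',np.round(s['tool_rot'],1),'F',np.round(s['ft_force'],1),'gap',round(s['finger_gap'],3),'j',np.round(s['joints'],0)); return s
def Rt():
    return Ro.from_euler('xyz',robot.state()['tool_rot'],degrees=True).as_matrix()
def go(x,y,z,yaw=None):
    """tool-frame mm shift to TCP target (m), and turn"""
    s=robot.state(); R=Rt(); d=R.T@(np.array([x,y,z])-np.array(s['position']))*1000
    print('shift tool mm',np.round(d,1))
E
python3 - <<'E'
from h import *
st(); print(np.round(Rt(),3))
for n in('scene','top','wrist'): shot(n,n+'0')
for n in('scene','top'): c=viewer.calibration(n); print(n,c)
E
```

```text
pics
t 0.0 p [183.6 517.7 230.2] rpy [1.80e+02 1.00e-01 7.05e+01] F [-0.5  0.9  0.1] gap 0.999 j [-73.  18.   1.  87.  -0.  76.  -2.]
[[ 0.334  0.943 -0.001]
 [ 0.943 -0.334 -0.002]
 [-0.002  0.    -1.   ]]
scene {'intrinsics': array([[352.18011535,   0.        , 259.84633231],
       [  0.        , 352.18011535, 195.72253076],
       [  0.        ,   0.        ,   1.        ]]), 'dist_coeffs': array([-0.07245533,  0.        ,  0.        ,  0.        ,  0.        ]), 'R': array([[-0.88003799,  0.47474196,  0.01237805],
       [ 0.36508166,  0.69296836, -0.62169947],
       [-0.30372442, -0.54260015, -0.78315806]]), 't': array([ 0.43338025, -0.1355484 ,  1.52499391])}
top {'intrinsics': array([[391.70166968,   0.        , 256.68662951],
       [  0.        , 391.70166968, 185.61694838],
       [  0.        ,   0.        ,   1.        ]]), 'dist_coeffs': array([-0.04865854,  0.        ,  0.        ,  0.        ,  0.        ]), 'R': array([[-0.02876415, -0.99957597,  0.0045278 ],
       [-0.98233459,  0.0274295 , -0.18511179],
       [ 0.1849091 , -0.0097724 , -0.98270704]]), 't': array([0.03822521, 0.50905371, 1.20802612])}
```

View pics/scene0.png

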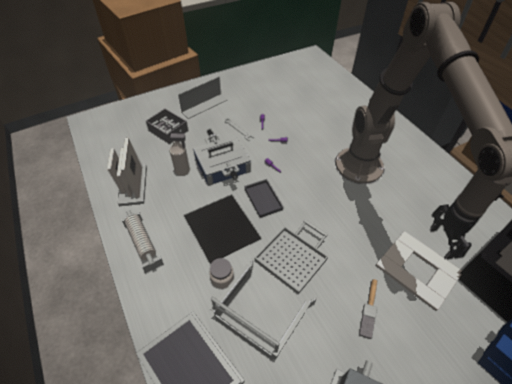

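View pics/top0.png

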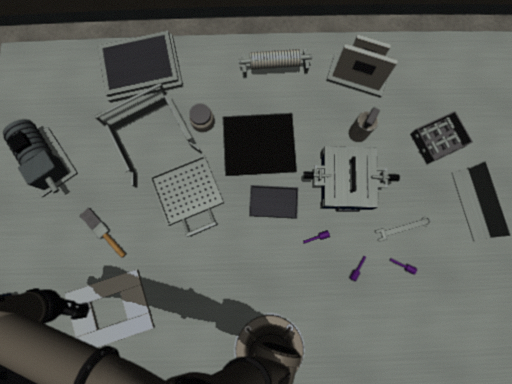

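View pics/wrist0.png

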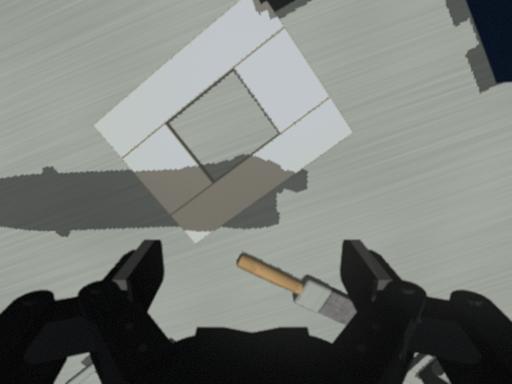

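The top view shows the chest at (350,178) with the knobs at (308,176) and (394,177). The dish is at (273,202), the mat at (259,144), the tray at (188,190), and the rack's mouth opens toward the tray. Next I'll enlarge these areas.

Run:
```python
from h import *
crop('top0','c1',290,130,420,220,6); crop('top0','c2',90,70,300,245,3)
```

```text
(no output)
```

View pics/c1.png

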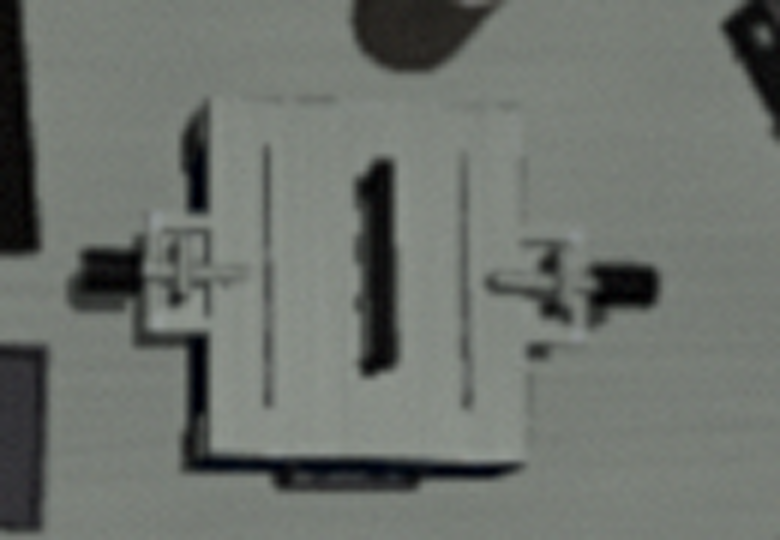

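View pics/c2.png

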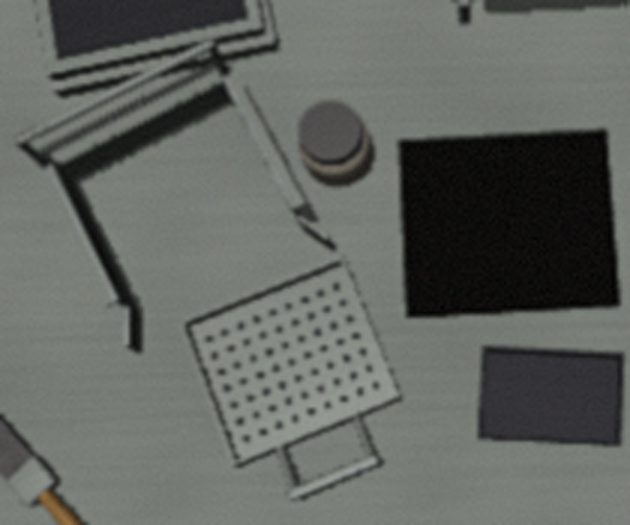

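Run:
```python
from h import *
def quad(nm,pts,z):
    P=np.array([px('top0',u,v,z)[:2] for u,v in pts]); c=P.mean(0)
    TL,TR,BL,BR=P
    yl=(TL-TR)+(BL-BR); xl=(TL-BL)+(TR-BR)
    print(nm,np.round(c*1000,1),'xdir',round(np.degrees(np.arctan2(xl[1],xl[0])),2),'ydir-90',round(np.degrees(np.arctan2(-yl[0],yl[1])),2),'size',np.round([np.linalg.norm(xl)/2*1000,np.linalg.norm(yl)/2*1000],1))
quad('lid',[(324.5,146.3),(377,147.2),(324.8,206.3),(377,207.2)],.071)
quad('mat',[(223.3,117.3),(291.7,113.3),(226,175.3),(296.7,171.3)],.004)
quad('dish',[(250.7,185.7),(297.3,187.7),(249.7,215.7),(296.7,218)],.022)
quad('tray',[(152.3,178.3),(204,157.7),(169,225.3),(223.3,202.3)],.028)
for nm,u,v,z in[('kl',308.3,175.3,.08),('kr',394.2,177.5,.08),('th1',189,234.3,.051),('th2',216.7,224,.051)]: print(nm,np.round(px('top0',u,v,z)*1000),np.round(px('top0',u,v)*1000))
# ortho map
P,m=cloud('top0'); im=load('top0')['im']
s=load('top0')
xs=np.arange(.75,.15,-.001); ys=np.arange(.45,-.35,-.001)
A=P[m]; H=np.full((len(xs),len(ys)),-1.)
i=((.75-A[:,0])/.001).astype(int); j=((.45-A[:,1])/.001).astype(int)
ok=(i>=0)&(i<600)&(j>=0)&(j<800)&(A[:,2]<.2)
np.maximum.at(H,(i[ok],j[ok]),A[ok,2])
H=cv2.dilate(H,np.ones((3,3)))
cv2.imwrite('pics/H0.png',cv2.applyColorMap(np.clip((H+.01)*2000,0,255).astype(np.uint8),cv2.COLORMAP_JET))
```

```text
lid [ 527.2 -275.5] xdir -4.1 ydir-90 -2.56 size [194.7 167.1]
mat [661.8   9.8] xdir 1.93 ydir-90 1.86 size [204.8 236.2]
dish [460.2 -29.9] xdir -3.6 ydir-90 -4.27 size [ 99.  152.2]
tray [503.4 250. ] xdir 21.2 ydir-90 21.28 size [163.9 185. ]
kl [ 532. -139.   80.] [ 531. -138.   87.]
kr [ 518. -411.   80.] [ 516. -408.   87.]
th1 [360. 240.  51.] [360. 240.  52.]
th2 [390. 153.  51.] [395. 158.   0.]
```

View pics/H0.png

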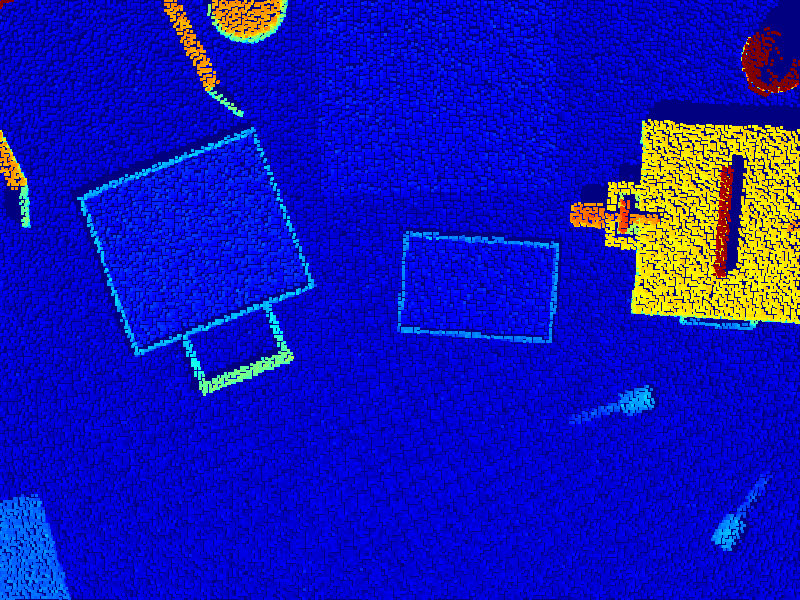

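```bash
python3 -m pendant '[[[0,0,-5],0.183,-1],[[0,0,-5],0.183,-1],[[0,0,-5],0.183,-1],[[0,0,-5],0.183,-1],[[0,0,-5],0.183,-1],[[0,0,-5],0.183,-1],[[0,0,-5],0.183,-1],[[0,0,0],0,-1]]'
python3 - <<'E'
from h import *
st(); go(.46,-.139,.25)
E
```

```text
t: 1.15
position: [0.1838, 0.5185, 0.2663]
tool_rot: [-180.0, -0.0, -2.8]
ft_force: [0.8, 0.5, -0.2]
finger_gap: 1.001
t 1.15 p [183.8 518.5 266.3] rpy [-180.    -0.    -2.8] F [ 0.8  0.5 -0.2] gap 1.001 j [-81.  17.  12.  83.  -4.  80. -72.]
shift tool mm [307.9 643.2  16.3]
```

```bash
python3 -m pendant '[[[20,46,0],0,-1],[[22,46,0],0,-1],[[22,46,0],0,-1],[[22,46,0],0,-1],[[22,46,0],0,-1],[[22,46,0],0,-1],[[22,46,0],0,-1],[[22,46,0],0,-1],[[22,46,0],0,-1],[[22,46,0],0,-1]]';python3 -m pendant '[[[22,46,4],0,-1],[[22,46,4],0,-1],[[22,46,4],0,-1],[[22,45,4],0,-1],[[0,0,0],0,-1]]'
python3 - <<'E'
from h import *
st();shot('wrist','w1')
E
```

```text
t: 2.4
position: [0.3783, 0.0463, 0.2662]
tool_rot: [-180.0, -0.0, -2.7]
ft_force: [0.5, 0.1, 0.1]
finger_gap: 1.009
t: 3.02
position: [0.456, -0.1443, 0.2495]
tool_rot: [179.7, 0.1, -3.3]
ft_force: [-0.7, 0.1, 0.5]
finger_gap: 0.997
t 3.02 p [ 456.  -144.3  249.5] rpy [ 1.797e+02  1.000e-01 -3.300e+00] F [-0.7  0.1  0.5] gap 0.997 j [-35.  13.  60.  97. -12.  77.  25.]
```

View pics/w1.png

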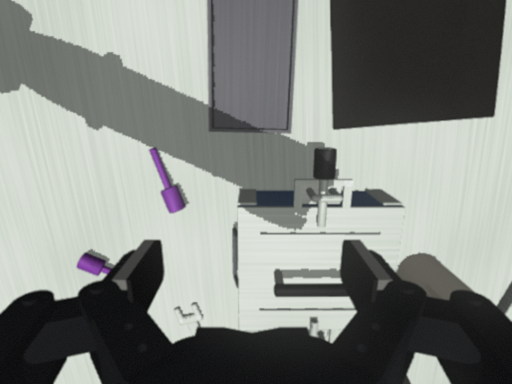

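The wrist view shows the left pin's knob at (325,162), the staple at (323,193), the handle at (310,285) and the dish above.

Run:
```python
from h import *
for u,v in[(325,155),(325,165),(323,180),(280,290),(330,290)]: print(u,v,np.round(px('w1',u,v)*1000,1))
for u,v in [(316,150),(334,150),(316,176),(334,176)]: print(np.round(px('w1',u,v,.08)*1000,1))
P,m=cloud('w1')
q=P[m]; s=q[(q[:,2]>.072)&(q[:,2]<.1)&(abs(q[:,0]-.53)<.03)&(q[:,1]>-.158)&(q[:,1]<-.1)]
print(len(s),s.mean(0),s.min(0),s.max(0))
go(.532,-.139,.15)
```

```text
325 155 [ 532.6 -123.9   87.8]
325 165 [ 532.6 -134.3   88.2]
323 180 [ 532.  -151.6   82.6]
280 290 [ 480.3 -263.2  113.2]
330 290 [ 534.2 -266.5  113.1]
[ 524.9 -119.5   80. ]
[ 543.8 -120.5   80. ]
[ 525.  -147.5   80. ]
[ 544.3 -148.5   80. ]
908 [ 0.5317731  -0.13797866  0.08345778] [ 0.50324161 -0.15799427  0.07203441] [ 0.55983894 -0.11757658  0.090699  ]
shift tool mm [76.  -6.6 99.3]
```

```bash
python3 -m pendant '[[[25,-2,25],0,-1],[[25,-2,25],0,-1],[[27,-4,25],0,-1],[[0,0,30],0,-1],[[0,0,30],0,-1],[[0,0,30],0,-1],[[0,0,0],0,-1]]'
python3 - <<'E'
from h import *
st();go(.533,-.137,.064)
E
```

```text
t: 3.95
position: [0.532, -0.1317, 0.0832]
tool_rot: [-179.8, 0.3, -2.7]
ft_force: [0.5, 0.0, -0.3]
finger_gap: 1.002
t 3.95 p [ 532.  -131.7   83.2] rpy [-179.8    0.3   -2.7] F [ 0.5  0.  -0.3] gap 1.002 j [-24.  33.  51. 100. -29.  62.  34.]
shift tool mm [ 1.4  5.3 19.2]
```

```bash
python3 -m pendant '[[[1,4,19],0,-1],[[0,0,0],0,1],[[0,0,0],0,1],[[0,0,0],0,1],[[0,0,0],0,1],[[0,0,0],0,1],[[0,0,0],0,1]]' 60
python3 - <<'E'
from h import *
st()
E
```

```text
t: 4.82
position: [0.5355, -0.1395, 0.0669]
tool_rot: [180.0, -0.1, -2.9]
ft_force: [-0.2, -0.6, 3.3]
finger_gap: 0.252
t 4.83 p [ 535.5 -139.5   66.9] rpy [ 1.8e+02 -1.0e-01 -2.9e+00] F [-0.2 -0.6  3.3] gap 0.252 j [-22.  34.  50. 100. -30.  60.  36.]
```

```bash
python3 -m pendant '[[[0,-6,0],0,1],[[0,-12,0],0,1],[[0,-12,0],0,1],[[0,-12,0],0,1],[[0,-12,0],0,1],[[0,0,-10],0,1],[[0,0,-20],0,1],[[0,0,-20],0,1],[[0,0,-20],0,1],[[0,0,0],0,1]]'
python3 - <<'E'
from h import *
st();shot('wrist','w2');shot('scene','s2')
crop('s2','c3',170,110,330,230,5)
E
```

```text
t: 6.08
position: [0.5389, -0.0866, 0.1384]
tool_rot: [180.0, -0.3, -3.0]
ft_force: [-0.4, -0.3, -1.3]
finger_gap: 0.252
t 6.08 p [538.9 -86.6 138.4] rpy [180.   -0.3  -3. ] F [-0.4 -0.3 -1.3] gap 0.252 j [-31.  29.  54.  97. -25.  67.  26.]
```

View pics/w2.png

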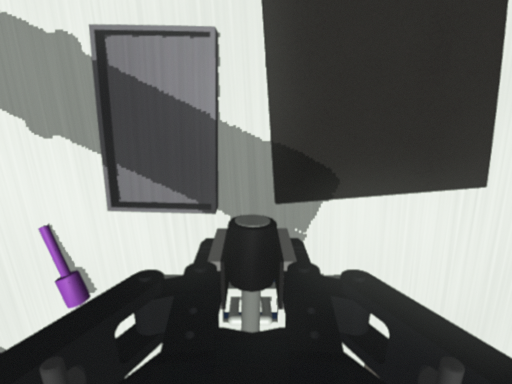

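View pics/c3.png

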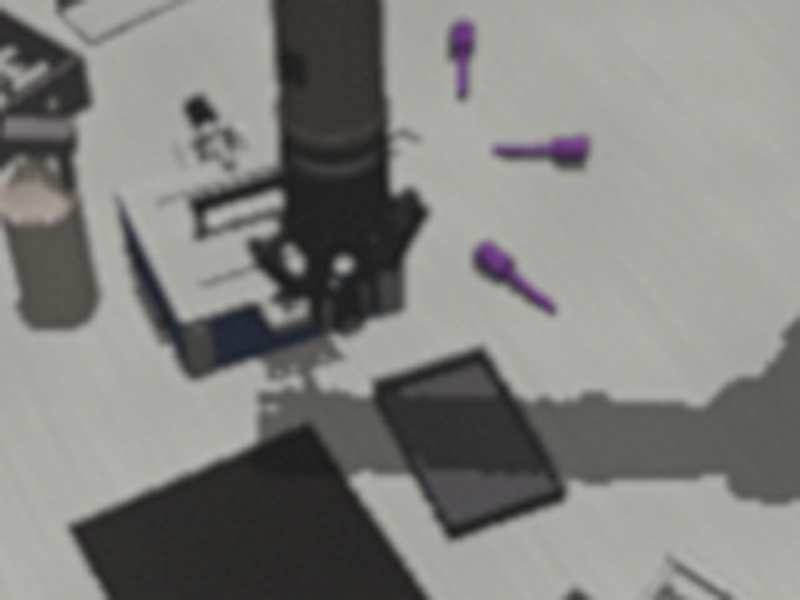

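The pin is held level, with the knob at (250,250). The dish's rim corners are at (91,27), (216,28), (217,212) and (108,212).

Run:
```python
from h import *
P=np.array([px('w2',u,v,.022)[:2] for u,v in [(91,27),(216,28),(217,212),(108,212)]]);print(np.round(P*1000,1),P.mean(0))
P=np.array([px('w2',u,v,.004)[:2] for u,v in [(274,202),(487,187)]]);print('mat',np.round(P*1000,1))
c=np.array([.460,-.030]);a=np.radians(-4);R=np.array([[np.cos(a),-np.sin(a)],[np.sin(a),np.cos(a)]])
for l in([-.011,.047],[.011,-.047]): print(c+R@l)
t=c+R@[-.011,.047];print(np.round(px('w2',250,235)*1000))
go(t[0],t[1],.08)
```

```text
[[ 418.9   51.8]
 [ 517.7   44.8]
 [ 506.  -107.7]
 [ 405.4 -102.5]] [ 0.46199019 -0.02841776]
mat [[ 559.5 -106.8]
 [ 769.1 -102.7]]
[0.45230535 0.01765283]
[ 0.46769465 -0.07765283]
[538. -71. 157.]
shift tool mm [-90.2 -98.7  56.2]
```

```bash
python3 -m pendant '[[[-20,-24,0],0,1],[[-23,-25,0],0,1],[[-23,-25,5],0,1],[[-23,-24,15],0,1],[[0,0,20],0,1],[[0,0,20],0,1],[[0,0,0],0,1],[[0,0,0],0,1]]'
python3 - <<'E'
from h import *
st();go(.454,.016,.009)
E
```

```text
t: 7.18
position: [0.4538, 0.0166, 0.0765]
tool_rot: [180.0, -0.0, -3.0]
ft_force: [-0.3, 1.0, -0.1]
finger_gap: 0.253
t 7.17 p [453.8  16.6  76.5] rpy [180.  -0.  -3.] F [-0.3  1.  -0.1] gap 0.253 j [-48.  23.  55. 115. -23.  54.  16.]
shift tool mm [ 0.3  0.6 67.5]
```

```bash
python3 -m pendant '[[[0,0,20],0,1],[[0,0,20],0,1],[[0,0,14],0,1],[[0,0,10],0,1],[[0,0,0],0,1]]';  python3 -m pendant '[[[0,0,0],0,0.3],[[0,0,0],0,0.3],[[0,0,0],0,0.3],[[0,0,0],0,0.3]]'
```

```text
t: 7.8
position: [0.4534, 0.0169, 0.012]
tool_rot: [180.0, 0.0, -2.9]
ft_force: [-1.6, -0.5, -1.2]
finger_gap: 0.256
t: 8.3
position: [0.4538, 0.0171, 0.0125]
tool_rot: [-180.0, -0.0, -2.9]
ft_force: [0.1, 0.0, 0.4]
finger_gap: 0.351
```

```bash
python3 -m pendant '[[[0,0,-15],0,0.3],[[0,0,-30],0,0.3],[[0,0,-50],0,0],[[0,0,-55],0,-1],[[0,30,-10],0,-1],[[0,45,0],0,-1],[[0,45,0],0,-1],[[0,45,0],0,-1],[[0,45,0],0,-1],[[0,45,0],0,-1]]';python3 -m pendant '[[[20,45,0],0,-1],[[22,45,0],0,-1],[[22,0,0],0,-1],[[0,0,0],0,-1]]'
python3 - <<'E'
from h import *
st();shot('wrist','w3');shot('top','t3')
crop('t3','c4',200,100,420,240,3)
E
```

```text
t: 9.55
position: [0.4405, -0.2392, 0.1733]
tool_rot: [-180.0, -0.1, -2.9]
ft_force: [0.4, -0.5, -0.7]
finger_gap: 0.999
t: 10.05
position: [0.5011, -0.3309, 0.1726]
tool_rot: [180.0, -0.0, -2.8]
ft_force: [0.8, -0.5, 0.7]
finger_gap: 0.997
t 10.05 p [ 501.1 -330.9  172.6] rpy [180.   -0.   -2.8] F [ 0.8 -0.5  0.7] gap 0.997 j [ -3.  34.  55.  85. -29.  76.  52.]
```

View pics/w3.png

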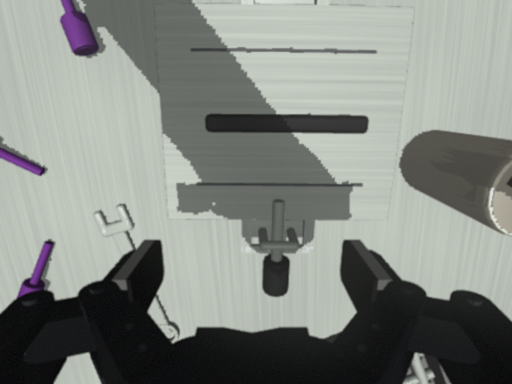

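View pics/c4.png

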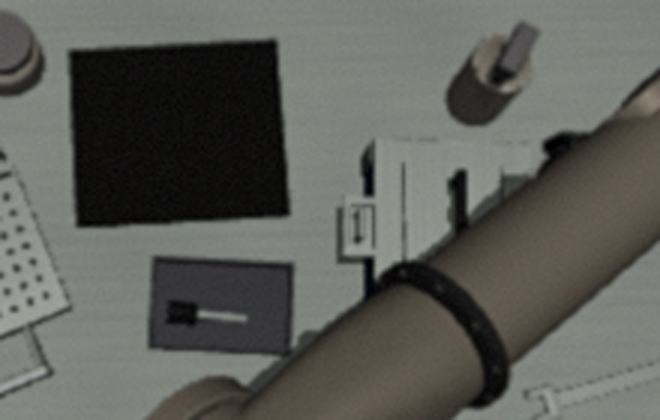

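Pin 1 lies in the dish with its knob at the +y end. The right knob is at (276,272) in the wrist view.

Run:
```python
from h import *
for u,v in[(276,265),(276,280),(290,120),(480,150)]: print(u,v,np.round(px('w3',u,v)*1000,1))
P,m=cloud('w3')
q=P[m]; s=q[(q[:,2]>.078)&(q[:,2]<.1)&(abs(q[:,0]-.52)<.03)&(q[:,1]>-.435)&(q[:,1]<-.393)]
print(len(s),s.mean(0),s.min(0),s.max(0))
# handle of lid
s=q[(q[:,2]>.108)&(q[:,2]<.118)&(abs(q[:,0]-.52)<.1)&(abs(q[:,1]+.275)<.03)]
c=s.mean(0); print(c, s.min(0),s.max(0)); u=np.linalg.svd(s[:,:2]-c[:2])[2][0] if len(s)<5000 else np.linalg.eigh(np.cov(s[:,:2].T))[1][:,1]; print('yaw',np.degrees(np.arctan2(u[1],u[0])))
go(.518,-.411,.065)
```

```text
276 265 [ 518.4 -392.6   86.7]
276 280 [ 517.9 -406.    88.7]
290 120 [ 528.9 -270.7  113.7]
480 150 [ 670.6 -298.9  100.5]
762 [ 0.51752824 -0.40719497  0.08614883] [ 0.5063662  -0.42381615  0.0783825 ] [ 0.53045452 -0.39300143  0.09068417]
[ 0.52615583 -0.27265196  0.11312381] [ 0.47200501 -0.28187904  0.10801338] [ 0.58094119 -0.2641756   0.11588278]
yaw -3.242386159139597
shift tool mm [ 22.7  79.6 107.6]
```

```bash
python3 -m pendant '[[[8,26,0],0,-1],[[8,26,10],0,-1],[[5,27,25],0,-1],[[0,0,25],0,-1],[[0,0,20],0,-1],[[0,0,0],0,-1]]'
python3 - <<'E'
from h import *
st();go(.518,-.411,.065)
E
```

```text
t: 10.9
position: [0.5163, -0.4085, 0.0908]
tool_rot: [-179.8, 0.1, -2.9]
ft_force: [0.1, -0.1, 0.1]
finger_gap: 1.001
t 10.9 p [ 516.3 -408.5   90.8] rpy [-1.798e+02  1.000e-01 -2.900e+00] F [ 0.1 -0.1  0.1] gap 1.001 j [  8.  45.  51.  80. -35.  72.  58.]
shift tool mm [ 1.9  2.5 25.8]
```

```bash
python3 -m pendant '[[[2,2,15],0,-1],[[0,0,11],0,-1],[[0,0,0],0,1],[[0,0,0],0,1],[[0,0,0],0,1],[[0,0,0],0,1],[[0,0,0],0,1],[[0,0,0],0,1]]' 60;  python3 -m pendant '[[[0,6,0],0,1],[[0,12,0],0,1],[[0,12,0],0,1],[[0,12,0],0,1],[[0,12,0],0,1],[[0,0,-10],0,1],[[0,0,-20],0,1],[[0,0,-30],0,1],[[0,0,-40],0,1],[[0,0,0],0,1]]';python3 - <<'E'
from h import *
st();go(.469,-.078,.08)
E
```

```text
t: 11.9
position: [0.5191, -0.4132, 0.0669]
tool_rot: [180.0, -0.0, -2.9]
ft_force: [-0.8, -0.8, 2.2]
finger_gap: 0.256
t: 13.15
position: [0.5178, -0.4689, 0.1727]
tool_rot: [179.6, -0.4, -2.8]
ft_force: [0.3, -0.3, -0.6]
finger_gap: 0.259
t 13.15 p [ 517.8 -468.9  172.7] rpy [179.6  -0.4  -2.8] F [ 0.3 -0.3 -0.6] gap 0.259 j [ 15.  45.  51.  66. -34.  83.  58.]
shift tool mm [ -68.8 -388.7   89.4]
```

```bash
python3 -m pendant '[[[-6,-30,0],0,1],[[-7,-40,0],0,1],[[-7,-40,0],0,1],[[-7,-40,0],0,1],[[-7,-40,0],0,1],[[-7,-40,0],0,1],[[-7,-40,0],0,1],[[-7,-40,0],0,1],[[-7,-40,10],0,1],[[-6,-34,20],0,1]]';  python3 -m pendant '[[[0,0,30],0,1],[[0,0,30],0,1],[[0,0,0],0,1]]';python3 - <<'E'
from h import *
st();go(.469,-.082,.012);shot('wrist','w4')
E
```

```text
t: 14.4
position: [0.4681, -0.0775, 0.1367]
tool_rot: [-179.9, -0.1, -2.8]
ft_force: [0.0, 0.3, -1.1]
finger_gap: 0.255
t: 14.78
position: [0.4655, -0.0787, 0.0748]
tool_rot: [-180.0, 0.3, -2.9]
ft_force: [0.3, -0.1, -0.6]
finger_gap: 0.256
t 14.78 p [465.5 -78.7  74.8] rpy [-180.     0.3   -2.9] F [ 0.3 -0.1 -0.6] gap 0.256 j [-36.  26.  57. 112. -27.  56.  30.]
shift tool mm [ 4.   3.1 62.8]
```

View pics/w4.png

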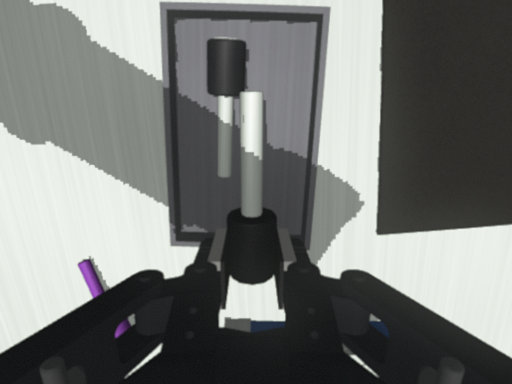

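Run:
```python
from h import *
for u,v in[(226,66),(226,93),(225,150),(225,176),(251,95),(251,250)]: print(u,v,np.round(px('w4',u,v)*1000,1))
```

```text
226 66 [457.3  13.9  32.6]
226 93 [456.   -1.1  29.9]
225 150 [451.8 -37.1  18.6]
225 176 [450.2 -55.5  16.1]
251 95 [471.1  -5.2  93.3]
251 250 [467.7 -71.7  97.9]
```

```bash
python3 -m pendant '[[[6,1,20],0,1],[[0,0,20],0,1],[[0,0,14],0,1],[[0,0,8],0,1],[[0,0,0],0,1]]';  python3 -m pendant '[[[0,0,0],0,0.35],[[0,0,0],0,0.35],[[0,0,0],0,0.35],[[0,0,0],0,0.35]]';  python3 -m pendant '[[[0,0,-15],0,0.35],[[0,0,-30],0,0.35],[[0,0,-50],0,0],[[0,0,-55],0,-1],[[0,0,0],0,-1]]';python3 - <<'E'
from h import *
st();shot('wrist','w5')
E
```

```text
t: 15.45
position: [0.4737, -0.0812, 0.0144]
tool_rot: [-180.0, -0.0, -2.9]
ft_force: [0.4, -0.2, -0.2]
finger_gap: 0.257
t: 15.95
position: [0.4738, -0.0811, 0.0144]
tool_rot: [-180.0, -0.0, -2.9]
ft_force: [-0.1, -1.4, -0.2]
finger_gap: 0.324
t: 16.58
position: [0.4771, -0.0828, 0.1693]
tool_rot: [-180.0, -0.6, -2.9]
ft_force: [-0.3, -0.4, -0.7]
finger_gap: 0.901
t 16.57 p [477.1 -82.8 169.3] rpy [-180.    -0.6   -2.9] F [-0.3 -0.4 -0.7] gap 0.901 j [-42.  20.  63. 104. -19.  67.  24.]
```

View pics/w5.png

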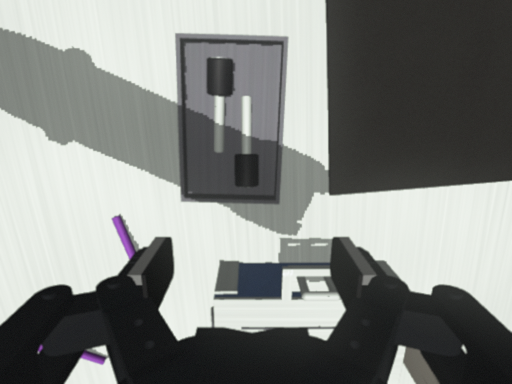

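Both pins lie in the dish, with knobs at (219,75) and (246,170). Next is the lid.

```bash
python3 -m pendant '[[[0,0,0],0.1745,-1],[[0,0,0],0.1745,-1],[[0,0,0],0.1745,-1],[[0,0,0],0.1745,-1],[[0,0,0],0.1745,-1],[[0,0,0],0.1745,-1],[[0,0,0],0.1745,-1],[[0,0,0],0.1745,-1],[[0,0,0],0.1745,-1],[[0,0,0],0,-1]]'
python3 - <<'E'
from h import *
st();go(.526,-.273,.15)
E
```

```text
t: 17.88
position: [0.4727, -0.0809, 0.1635]
tool_rot: [179.9, 0.0, -92.8]
ft_force: [-0.7, 0.1, 1.3]
finger_gap: 1.003
t 17.88 p [472.7 -80.9 163.5] rpy [179.9   0.  -92.8] F [-0.7  0.1  1.3] gap 1.003 j [-47.  26.  73. 105. -26.  69. -58.]
shift tool mm [189.3 -62.7  13.3]
```

```bash
python3 -m pendant '[[[30,-10,0],0,-1],[[32,-10,0],0,-1],[[32,-10,0],0,-1],[[32,-11,0],0,-1],[[32,-11,0],0,-1],[[31,-11,10],0,-1],[[0,0,0],0,-1]]'
python3 - <<'E'
from h import *
st();go(.526,-.273,.088);shot('wrist','w6')
E
```

```text
t: 18.75
position: [0.5253, -0.2758, 0.1531]
tool_rot: [179.8, -0.1, -93.0]
ft_force: [-0.5, 1.0, 0.1]
finger_gap: 0.996
t 18.75 p [ 525.3 -275.8  153.1] rpy [ 1.798e+02 -1.000e-01 -9.300e+01] F [-0.5  1.   0.1] gap 0.996 j [-13.  38.  62.  88. -34.  75. -40.]
shift tool mm [-3.  -0.8 65.1]
```

View pics/w6.png

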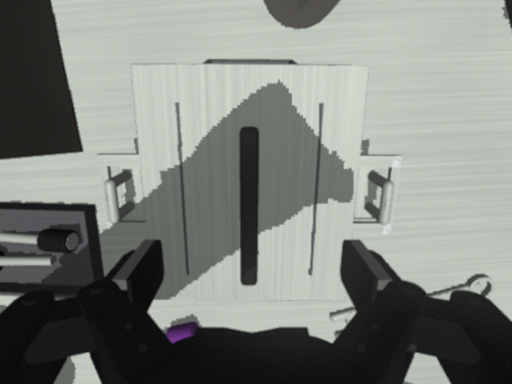

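```bash
python3 - <<'E'
from h import *
a=px('w6',249.5,128,.112);b=px('w6',249,284,.112);print(a,b,(a+b)/2,np.degrees(np.arctan2(a[1]-b[1],a[0]-b[0])))
P,m=cloud('w6');q=P[m]
s=q[(q[:,2]>.106)&(q[:,2]<.118)&(abs(q[:,0]-.52)<.1)&(abs(q[:,1]+.275)<.03)]
print(s.mean(0),s.min(0),s.max(0))
E
python3 -m pendant '[[[-2,-1,15],0,-1],[[0,0,25],0,-1],[[0,0,25],0,-1],[[0,0,0],0,-1]]'
```

```text
[ 0.58292355 -0.27473715  0.112     ] [ 0.4751164  -0.26860796  0.112     ] [ 0.52901997 -0.27167256  0.112     ] -3.253946053126496
[ 0.53391805 -0.27145908  0.11337339] [ 0.47518961 -0.27979363  0.10854103] [ 0.58367163 -0.26235189  0.11551069]
t: 19.3
position: [0.527, -0.2677, 0.0866]
tool_rot: [179.7, 0.2, -92.7]
ft_force: [0.8, 1.0, -0.6]
finger_gap: 0.999
```

```bash
python3 -m pendant '[[[3,-1,0],0,-1],[[0,0,0],0,1],[[0,0,0],0,1],[[0,0,0],0,1],[[0,0,0],0,1],[[0,0,0],0,1],[[0,0,0],0,1],[[0,0,0],0,1]]' 110
python3 - <<'E'
from h import *
st()
E
```

```text
t: 20.3
position: [0.5291, -0.2742, 0.0897]
tool_rot: [-180.0, 0.0, -92.9]
ft_force: [-0.5, 1.3, 4.5]
finger_gap: 0.112
t 20.3 p [ 529.1 -274.2   89.7] rpy [-180.     0.   -92.9] F [-0.5  1.3  4.5] gap 0.112 j [-12.  41.  59.  92. -38.  69. -37.]
```

```bash
python3 -m pendant '[[[0,0,-5],0,1],[[0,0,-12],0,1],[[0,0,-15],0,1],[[0,0,-20],0,1],[[0,0,-25],0,1],[[0,0,-25],0,1],[[0,0,0],0,1]]'
python3 - <<'E'
from h import *
st();shot('wrist','w7');shot('scene','s7');crop('s7','c7',170,110,330,230,5)
E
```

```text
t: 21.18
position: [0.5301, -0.276, 0.1946]
tool_rot: [-179.7, -0.2, -92.9]
ft_force: [0.7, -0.2, -4.2]
finger_gap: 0.115
t 21.18 p [ 530.1 -276.   194.6] rpy [-179.7   -0.2  -92.9] F [ 0.7 -0.2 -4.2] gap 0.115 j [-13.  36.  64.  84. -32.  79. -41.]
```

View pics/w7.png

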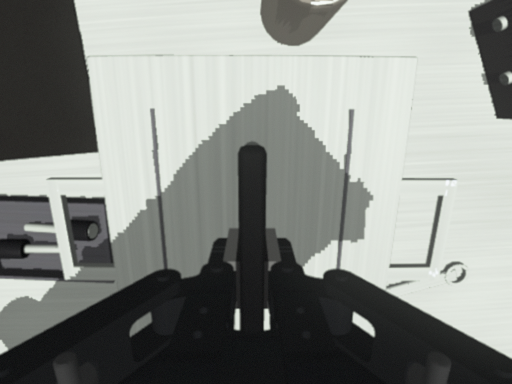

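View pics/c7.png

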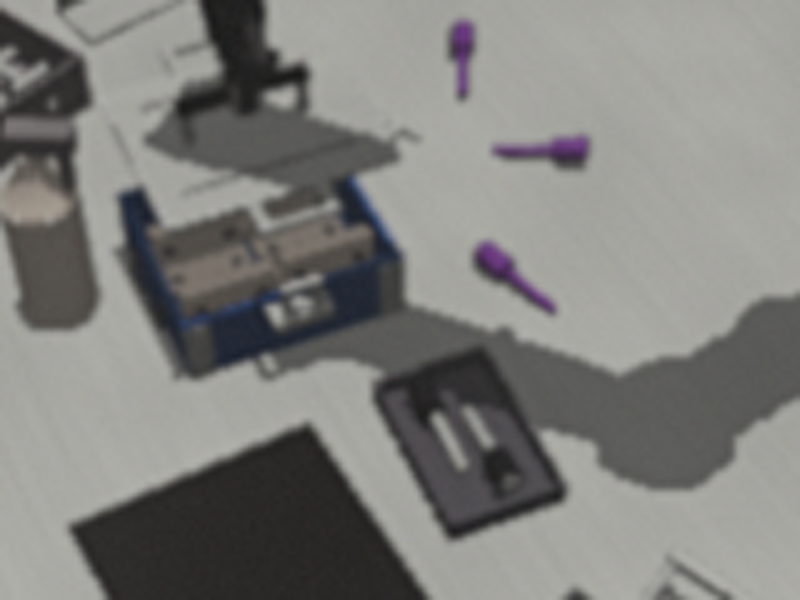

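Run:
```python
from h import *
for f,n in(('top0',0),('t3',0),('w5',0),('scene0',0),('s7',0)):
    s=load(f);im=s['im'].astype(int); mk=((im.max(2)<(45 if f!='w5' else 75))).astype(np.uint8)
    P,m=cloud(f)
    roi=(abs(P[...,0]-.662)<.135)&(abs(P[...,1]-.01)<.15)&m&(P[...,2]<.02)
    mk=mk&roi
    k,l,stt,ce=cv2.connectedComponentsWithStats(mk.astype(np.uint8)); i=1+stt[1:,4].argmax()
    cs=max(cv2.findContours((l==i).astype(np.uint8),cv2.RETR_EXTERNAL,cv2.CHAIN_APPROX_NONE)[0],key=len)[:,0]
    W=np.array([px(f,u,v,.004)[:2] for u,v in cs])*1000
    print(f,cv2.minAreaRect(W.astype(np.float32)))
```

```text
top0 ((662.6290893554688, 12.034889221191406), (205.86331176757812, 235.22451782226562), 1.7167158126831055)
t3 ((663.0286865234375, 12.003822326660156), (204.94960021972656, 235.0637969970703), 1.5917774438858032)
w5 ((655.8485107421875, -10.6771240234375), (200.02178955078125, 185.4249267578125), 1.6044312715530396)
scene0 ((663.656494140625, 15.668678283691406), (198.9153289794922, 227.817138671875), 1.5522503852844238)
s7 ((663.681640625, 14.904769897460938), (198.90646362304688, 226.164794921875), 1.5522503852844238)
```

```bash
python3 -m pendant '[[[-20,0,0],0,1],[[-30,0,0],0,1],[[-30,0,0],0,1],[[-30,0,0],0,1],[[-30,0,0],0,1],[[-30,0,0],0,1],[[-30,-20,0],0,1],[[-30,-20,0],0,1],[[-25,-25,0],0,1],[[-15,-25,0],0,1]]'; python3 -m pendant '[[[-10,-20,0],-0.04,1],[[0,-10,0],-0.04,1],[[0,0,0],0,1]]'
python3 - <<'E'
from h import *
st();go(.6645,.0125,.080)
E
```

```text
t: 22.52
position: [0.6326, -0.006, 0.1893]
tool_rot: [179.8, 0.1, -92.7]
ft_force: [0.5, 0.5, -2.9]
finger_gap: 0.113
t: 22.9
position: [0.6625, -0.0012, 0.1903]
tool_rot: [179.9, -0.1, -88.4]
ft_force: [-0.3, -0.2, -3.0]
finger_gap: 0.111
t 22.9 p [662.5  -1.2 190.3] rpy [ 1.799e+02 -1.000e-01 -8.840e+01] F [-0.3 -0.2 -3. ] gap 0.111 j [-33.  43.  60.  72. -37.  85. -65.]
shift tool mm [-13.8  -2.7 110.2]
```

```bash
python3 -m pendant '[[[-7,-1,20],0,1],[[-6,-1,30],0,1],[[0,0,30],0,1],[[0,0,30],0,1],[[0,0,0],0,1],[[0,0,0],0,1]]'
python3 - <<'E'
from h import *
st();go(.6645,.0125,.034);shot('top','t8');crop('t8','c8',190,80,330,240,4);shot('wrist','w8')
E
```

```text
t: 23.65
position: [0.6647, 0.0128, 0.082]
tool_rot: [-179.9, -0.0, -88.3]
ft_force: [-0.1, 0.5, -2.2]
finger_gap: 0.111
t 23.65 p [664.7  12.8  82. ] rpy [-179.9   -0.   -88.3] F [-0.1  0.5 -2.2] gap 0.111 j [-34.  48.  57.  80. -41.  74. -63.]
shift tool mm [ 0.2  0.3 48. ]
```

View pics/c8.png

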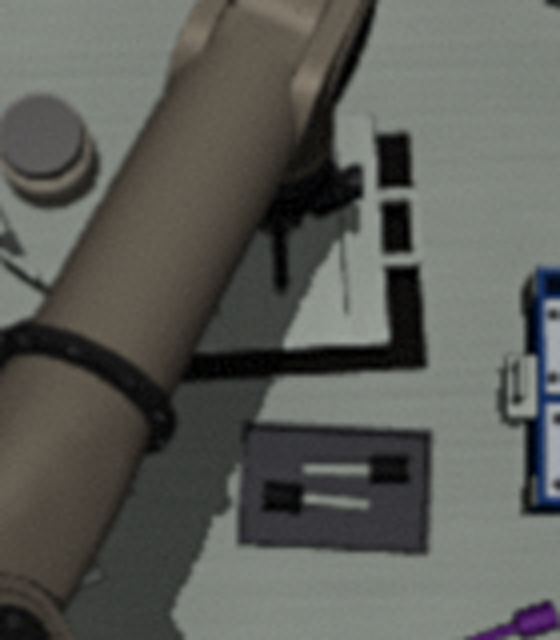

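View pics/w8.png

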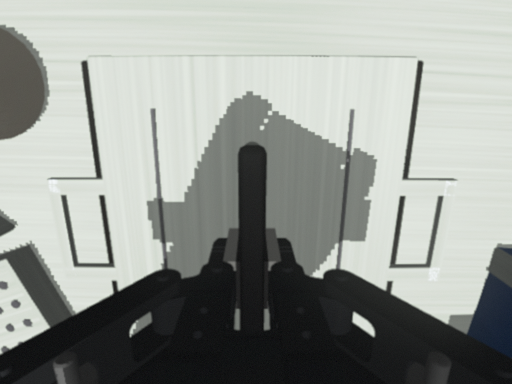

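```bash
python3 -m pendant '[[[0,0,15],0,1],[[0,0,15],0,1],[[0,0,8],0,1],[[0,0,5],0,1],[[0,0,2],0,1],[[0,0,2],0,1],[[0,0,0],0,1],[[0,0,0],0,1]]'
```

```text
t: 24.75
position: [0.6648, 0.0128, 0.0346]
tool_rot: [-180.0, 0.0, -88.3]
ft_force: [0.2, 0.2, -3.7]
finger_gap: 0.111
```

```bash
python3 -m pendant '[[[0,0,1],0,1],[[0,0,0],0,1]]'
```

```text
t: 25.0
position: [0.6649, 0.0128, 0.0338]
tool_rot: [-180.0, 0.0, -88.3]
ft_force: [0.7, 1.1, -0.6]
finger_gap: 0.118
```

```bash
python3 -m pendant '[[[0,0,0],0,0.5],[[0,0,0],0,0],[[0,0,0],0,-1],[[0,0,0],0,-1],[[0,0,0],0,-1]]';python3 -m pendant '[[[0,0,-20],0,-1],[[0,0,-40],0,-1],[[0,0,-50],0,-1],[[0,20,-50],0,-1],[[20,40,-20],0,-1],[[40,20,0],0,-1],[[40,20,0],0,-1],[[45,0,0],0,-1],[[45,0,0],0,-1],[[0,0,0],0,-1]]'
python3 - <<'E'
from h import *
st();shot('top','t9');crop('t9','c9',90,70,310,240,3);shot('wrist','w9')
E
```

```text
t: 25.62
position: [0.6647, 0.0128, 0.0334]
tool_rot: [-180.0, -0.0, -88.3]
ft_force: [0.1, 0.4, -0.2]
finger_gap: 1.001
t: 26.88
position: [0.5683, -0.1866, 0.2156]
tool_rot: [-179.9, -0.2, -88.9]
ft_force: [0.6, -0.1, 0.5]
finger_gap: 0.999
t 26.88 p [ 568.3 -186.6  215.6] rpy [-179.9   -0.2  -88.9] F [ 0.6 -0.1  0.5] gap 0.999 j [-22.  35.  64.  82. -31.  82. -48.]
```

View pics/c9.png

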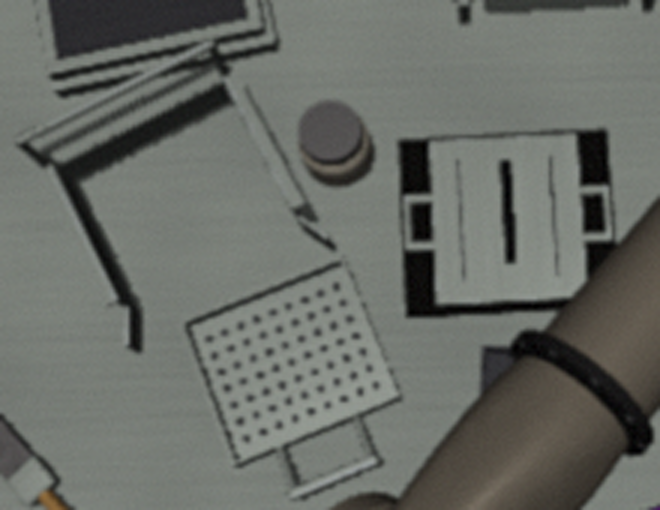

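View pics/w9.png

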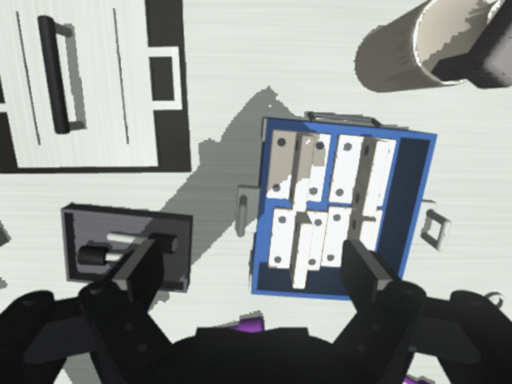

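Run:
```python
from h import *
cs=[(430,138),(578,133),(435,307),(587,300)]
P=np.array([px('t9',u/3+90,v/3+70,.015)[:2]*1000 for u,v in cs]);print('lid',P.round(1).tolist(),P.mean(0))
h=[px('t9',u/3+90,v/3+70,.056)[:2]*1000 for u,v in[(505,162),(511.5,262)]];print('handle',h,np.mean(h,0))
P,m=cloud('w9');q=P[m]
s=q[(q[:,2]>.05)&(q[:,2]<.064)&(abs(q[:,0]-.665)<.08)&(abs(q[:,1]-.013)<.03)];print('handle w',s.mean(0)if len(s) else None,s.min(0),s.max(0))
# chest interior top view map
A=q[(q[:,0]>.41)&(q[:,0]<.64)&(q[:,1]>-.38)&(q[:,1]<-.17)&(q[:,2]<.1)]
H=np.full((230,210),-1.);np.maximum.at(H,(((.64-A[:,0])*1000).astype(int),((-.17-A[:,1])*1000).astype(int)),A[:,2])
H=cv2.dilate(H,np.ones((3,3)));cv2.imwrite('pics/H9.png',cv2.resize(cv2.applyColorMap(np.clip((H+.01)*3000,0,255).astype(np.uint8),cv2.COLORMAP_JET),None,fx=2.5,fy=2.5))
```

```text
lid [[759.6, 96.1], [761.1, -72.3], [562.8, 93.9], [566.0, -74.1]] [662.37710725  10.89137168]
handle [array([714.01118913,  12.53793794]), array([600.8392818 ,   8.89109999])] [657.42523546  10.71451896]
handle w [0.66624841 0.01439916 0.05602828] [0.60902453 0.00805277 0.05000473] [0.71890872 0.02358468 0.05982574]
```

View pics/H9.png

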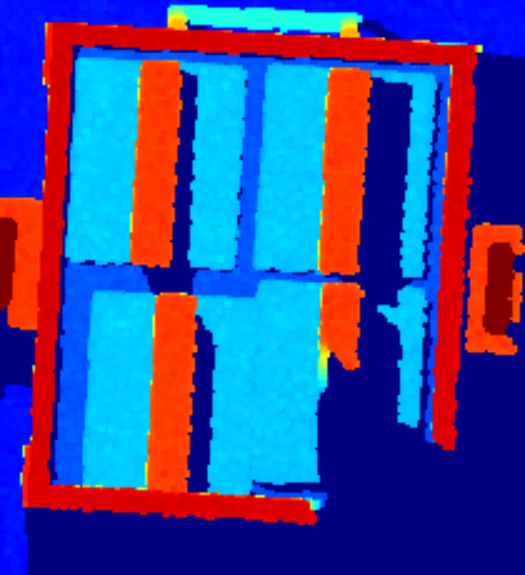

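The lid lies centred on the mat within about 2 mm. All four shoes are in the chest, and I'll place them in the tray with their webs along the tray's y. A half turn first keeps joint 7 in range.

```bash
python3 -m pendant '[[[0,0,0],-0.18,-1],[[0,0,0],-0.18,-1],[[0,0,0],-0.18,-1],[[0,0,0],-0.18,-1],[[0,0,0],-0.18,-1],[[0,0,0],-0.18,-1],[[0,0,0],-0.18,-1],[[0,0,0],-0.18,-1],[[0,0,0],-0.18,-1],[[0,0,0],-0.18,-1]]';python3 -m pendant '[[[0,0,0],-0.18,-1],[[0,0,0],-0.18,-1],[[0,0,0],-0.18,0.4],[[0,0,0],-0.18,0.4],[[0,0,0],-0.18,0.4],[[0,0,0],-0.18,0.4],[[0,0,0],-0.19,0.4],[[0,0,0],0,0.4]]' 50
python3 - <<'E'
from h import *
st();go(.5748,-.232,.1);shot('wrist','w10')
E
```

```text
t: 28.22
position: [0.5709, -0.1778, 0.2139]
tool_rot: [-180.0, -0.0, 15.3]
ft_force: [0.3, -0.3, 0.3]
finger_gap: 1.001
t: 29.22
position: [0.5708, -0.1783, 0.2138]
tool_rot: [180.0, -0.0, 87.5]
ft_force: [0.4, -0.4, -0.1]
finger_gap: 0.301
t 29.23 p [ 570.8 -178.3  213.8] rpy [180.   -0.   87.5] F [ 0.4 -0.4 -0.1] gap 0.301 j [ -1.  25.  24.  81. -10.  76. 111.]
shift tool mm [-53.6   6.3 113.8]
```

View pics/w10.png

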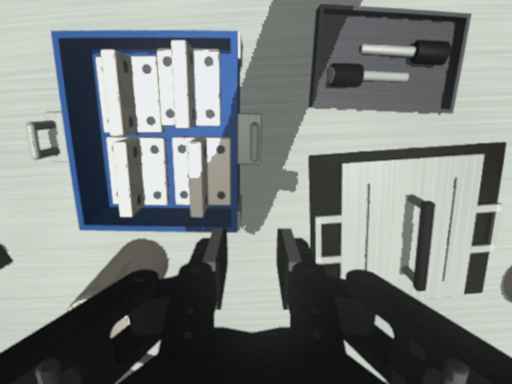

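```bash
cat >> h.py <<'E'
def webs(fn,box,zlo,zhi,minn=60):
    P,m=cloud(fn); x0,x1,y0,y1=box
    k=m&(P[...,0]>x0)&(P[...,0]<x1)&(P[...,1]>y0)&(P[...,1]<y1)&(P[...,2]>zlo)&(P[...,2]<zhi)
    n,l,s,c=cv2.connectedComponentsWithStats(k.astype(np.uint8),connectivity=4)
    for i in range(1,n):
        if s[i,4]<minn: continue
        (cx,cy),(a,b),an=cv2.minAreaRect((P[l==i][:,:2]*1000).astype(np.float32))
        if a<b: a,b,an=b,a,an+90
        an=(an+90)%180-90
        print('c',round(cx,1),round(cy,1),'size',round(a),round(b),'long-axis yaw',round(an,1),'z',np.round(P[l==i][:,2].mean()*1000,1),'n',s[i,4])
E
python3 - <<'E'
from h import *
webs('w10',(.42,.635,-.36,-.19),.045,.062)
webs('w9',(.42,.635,-.36,-.19),.045,.062)
E
```

```text
c 528.0 -275.1 size 182 155 long-axis yaw -3.4 z 55.2 n 4532
c 483.9 -307.7 size 80 15 long-axis yaw -2.5 z 57.3 n 1656
c 567.3 -192.1 size 82 2 long-axis yaw -2.4 z 59.6 n 106
c 569.1 -311.0 size 80 15 long-axis yaw -4.1 z 57.3 n 1399
c 573.3 -236.3 size 80 15 long-axis yaw -3.0 z 58.5 n 1182
c 574.5 -232.6 size 80 14 long-axis yaw -3.3 z 57.8 n 1178
c 539.9 -348.9 size 150 3 long-axis yaw -2.9 z 53.7 n 1146
c 571.2 -307.5 size 80 15 long-axis yaw -4.2 z 56.7 n 1322
c 509.7 -306.3 size 32 14 long-axis yaw -3.8 z 56.2 n 396
c 480.4 -244.1 size 102 81 long-axis yaw 86.6 z 56.0 n 1639
```

```bash
python3 -m pendant '[[[-18,2,20],0,0.4],[[-19,2,30],0,0.4],[[-19,2,30],0,0.4],[[0,0,30],0,0.4],[[0,0,0],0,0.4]]'
python3 - <<'E'
from h import *
st();go(.574,-.2345,.031);shot('wrist','w11')
E
```

```text
t: 29.9
position: [0.5704, -0.2364, 0.0991]
tool_rot: [-179.5, -0.1, 87.3]
ft_force: [0.1, 0.1, 0.5]
finger_gap: 0.302
t 29.9 p [ 570.4 -236.4   99.1] rpy [-1.795e+02 -1.000e-01  8.730e+01] F [0.1 0.1 0.5] gap 0.302 j [  5.  33.  23.  86. -14.  64. 119.]
shift tool mm [ 2.   4.1 68. ]
```

View pics/w11.png

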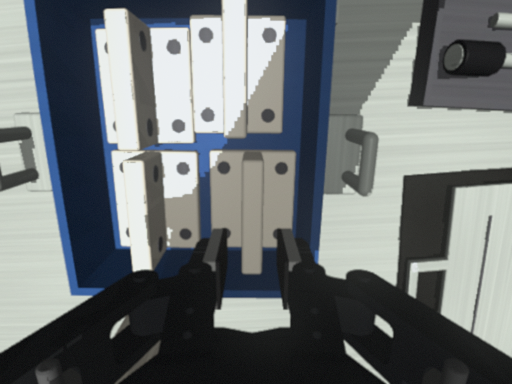

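```bash
python3 -m pendant '[[[0,3,20],0,0.4],[[0,0,20],0,0.4],[[0,0,18],0,0.4],[[0,0,10],0,0.4],[[0,0,0],0,0.4],[[0,0,0],0,1],[[0,0,0],0,1],[[0,0,0],0,1],[[0,0,0],0,1]]'
python3 - <<'E'
from h import *
st();shot('wrist','w12')
E
```

```text
t: 31.08
position: [0.5771, -0.2366, 0.0359]
tool_rot: [179.9, 0.0, 87.4]
ft_force: [-0.1, -0.7, 1.6]
finger_gap: 0.149
t 31.07 p [ 577.1 -236.6   35.9] rpy [179.9   0.   87.4] F [-0.1 -0.7  1.6] gap 0.149 j [  6.  37.  22.  89. -16.  57. 120.]
```

View pics/w12.png

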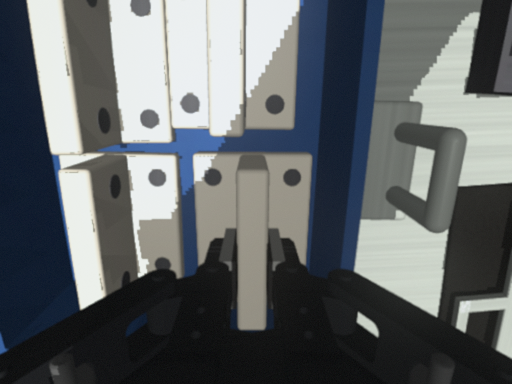

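```bash
python3 -m pendant '[[[0,0,-10],0,1],[[0,0,-25],0,1],[[0,0,-35],0,1],[[0,0,-35],0,1],[[0,0,-10],0,1],[[0,0,0],0,1]]'
cat >> h.py <<'E'
def tray(fn,c=(.503,.250),hi=.033):
    P,m=cloud(fn); d=np.hypot(P[...,0]-c[0],P[...,1]-c[1])
    k=m&(d<.145)&(P[...,2]>.004)&(P[...,2]<hi)
    n,l,s,ce=cv2.connectedComponentsWithStats(cv2.morphologyEx(k.astype(np.uint8),cv2.MORPH_OPEN,np.ones((3,3))))
    i=1+s[1:,4].argmax(); r=cv2.minAreaRect((P[l==i][:,:2]*1000).astype(np.float32)); print(fn,'tray',np.round(r[0],1),np.round(r[1],1),round(r[2],1))
E
python3 - <<'E'
from h import *
st(); tray('top0'); shot('top','t13'); tray('t13'); tray('t9'); shot('scene','s13'); tray('scene0');tray('s13')
crop('s13','c13',170,110,330,310,3)
E
```

```text
t: 31.88
position: [0.5768, -0.2364, 0.1504]
tool_rot: [180.0, 0.0, 87.4]
ft_force: [0.8, 0.2, -0.5]
finger_gap: 0.152
t 31.88 p [ 576.8 -236.4  150.4] rpy [180.    0.   87.4] F [ 0.8  0.2 -0.5] gap 0.152 j [  5.  31.  24.  82. -13.  70. 118.]
top0 tray [510.7 257.6] [184.7 198.1] 19.9
t13 tray [506.3 254.8] [178.  195.6] 21.4
t9 tray [506.2 254.8] [177.9 195.5] 21.9
scene0 tray [510.2 249.4] [175.9 205.4] 21.4
s13 tray [505.3 247.9] [186.8 204.2] 21.2
```

View pics/c13.png

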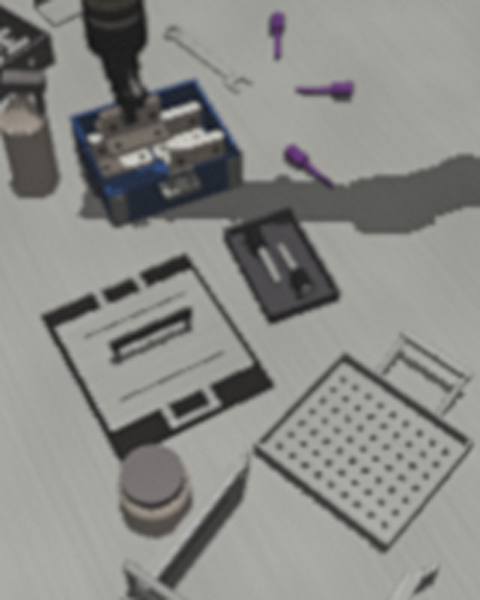

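```bash
python3 -m pendant '[[[0,0,0],0.165,1],[[0,0,0],0.165,1],[[0,0,0],0.165,1],[[0,0,0],0.165,1],[[0,0,0],0.165,1],[[0,0,0],0.165,1],[[0,0,0],0.164,1],[[0,0,0],0,1]]'
python3 - <<'E'
from h import *
st(); go(.5251,.3084,.12)
E
```

```text
t: 32.98
position: [0.5758, -0.2357, 0.1484]
tool_rot: [-179.9, 0.2, 21.4]
ft_force: [-0.7, -0.7, -2.2]
finger_gap: 0.152
t 32.98 p [ 575.8 -235.7  148.4] rpy [-179.9    0.2   21.4] F [-0.7 -0.7 -2.2] gap 0.152 j [ -4.  33.  39.  83. -21.  72.  58.]
shift tool mm [ 151.7 -525.    28.9]
```

```bash
python3 -m pendant '[[[8,-28,0],0,1],[[11,-38,0],0,1],[[12,-40,0],0,1],[[12,-40,0],0,1],[[12,-40,0],0,1],[[12,-40,0],0,1],[[12,-40,0],0,1],[[0,0,0],0,1]]'
python3 - <<'E'
from h import *
st(); go(.5251,.3084,.12)
E
```

```text
t: 33.98
position: [0.5526, 0.0464, 0.149]
tool_rot: [-179.8, 0.1, 22.0]
ft_force: [-0.1, 0.2, -0.2]
finger_gap: 0.152
t 33.98 p [552.6  46.4 149. ] rpy [-1.798e+02  1.000e-01  2.200e+01] F [-0.1  0.2 -0.2] gap 0.152 j [-34.  25.  38.  94. -16.  67.  30.]
shift tool mm [  72.7 -253.1   29.9]
```

```bash
python3 -m pendant '[[[12,-40,0],0,1],[[12,-40,0],0,1],[[12,-40,0],0,1],[[12,-40,0],0,1],[[12,-40,0],0,1],[[10,-35,0],0,1],[[3,-18,0],0,1],[[0,0,0],0,1],[[0,0,0],0,1]]'
python3 - <<'E'
from h import *
st(); go(.5251,.3084,.12); shot('wrist','w14');shot('top','t14');crop('t14','c14',90,70,310,240,3)
E
```

```text
t: 35.1
position: [0.5306, 0.2993, 0.1503]
tool_rot: [179.9, 0.0, 21.1]
ft_force: [0.3, -0.2, -0.8]
finger_gap: 0.154
t 35.1 p [530.6 299.3 150.3] rpy [179.9   0.   21.1] F [ 0.3 -0.2 -0.8] gap 0.154 j [-54.  31.  34.  85. -17.  70.   4.]
shift tool mm [ -1.8 -10.6  30.3]
```

View pics/w14.png

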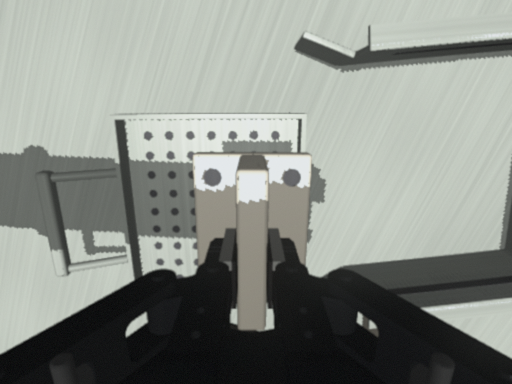

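View pics/c14.png

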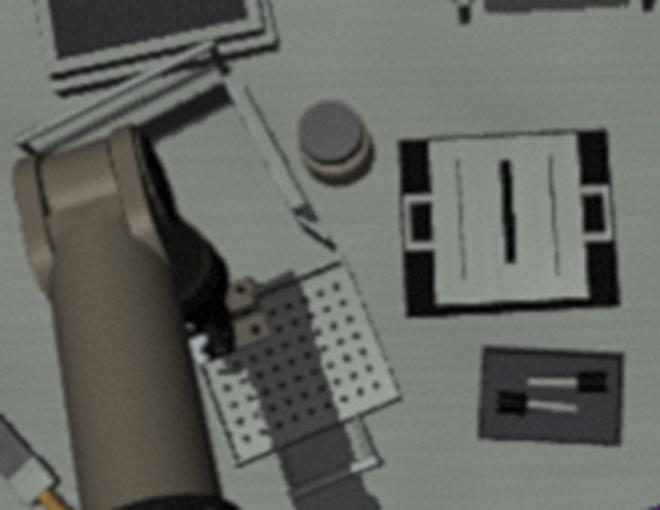

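```bash
cat >> h.py <<'E'
def edgecentre(fn,a,b,z=.028):
    """a,b: pixels of -x,-y and +x,-y outer rim corners"""
    A=px(fn,*a,z)[:2]*1000;B=px(fn,*b,z)[:2]*1000;d=(B-A)/np.linalg.norm(B-A);n=np.array([-d[1],d[0]])
    print('corners',A.round(1),B.round(1),'len',np.linalg.norm(B-A).round(1),'yaw',np.degrees(np.arctan2(d[1],d[0])).round(2),'centre',((A+B)/2+96*n).round(1))
E
python3 - <<'E'
from h import *
crop('w14','c14',100,90,320,200,3)
edgecentre('w14',(115.5,116),(306,114.5))
webs('w14',(.35,.7,.1,.45),.155,.185,40)
s=load('w14')
for u,v in [(252,165),(252,320),(60,273),(42,175)]: print(np.round(px('w14',u,v)*1000,1))
E
```

```text
corners [399.  314.6] [552.7 374.8] len 165.1 yaw 21.38 centre [440.9 434.1]
c 528.8 304.2 size 79 38 long-axis yaw -87.5 z 173.4 n 6619
[515.5 341.3 164. ]
[541.7 273.3 174.5]
[393.7 162.6  52.2]
[361.4 249.8  51.8]
```

View pics/c14.png

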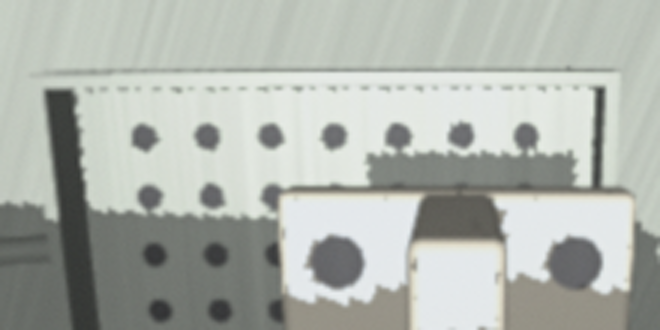

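Run:
```python
from h import *
A=px('w14',114.3,114.7,.028)[:2]*1000;B=px('w14',306,114,.028)[:2]*1000
F=px('w14',193.3,153.5,.1304)[:2]*1000;G=px('w14',311.3,153.5,.1304)[:2]*1000
for n,a,b,h in(('tray',A,B,96),('shoe',F,G,40)):
    d=(b-a)/np.linalg.norm(b-a);nn=np.array([-d[1],d[0]]);print(n,a,b,np.linalg.norm(b-a),np.degrees(np.arctan2(d[1],d[0])),'centre',(a+b)/2-h*nn)
```

```text
tray [397.70032438 315.30335847] [552.56672401 375.17605501] 166.03716910273934 21.136935197113456 centre [509.7509469  255.69846459]
shoe [485.47169963 329.63868662] [545.95785719 352.95224896] 64.82358711495502 21.078474824877752 centre [530.10062985 303.97191921]
```

```bash
python3 -m pendant '[[[2,-8,10],0,1],[[0,0,25],0,1],[[0,0,30],0,1],[[0,0,23],0,1],[[0,0,12],0,1],[[0,0,0],0,1],[[0,0,0],0,1]]'
python3 - <<'E'
from h import *
st(); shot('wrist','w15'); crop('w15','c15',60,60,400,330,2)
E
```

```text
t: 36.08
position: [0.5295, 0.3109, 0.0513]
tool_rot: [-180.0, -0.1, 21.3]
ft_force: [-0.0, 0.5, -0.3]
finger_gap: 0.152
t 36.08 p [529.5 310.9  51.3] rpy [-1.80e+02 -1.00e-01  2.13e+01] F [-0.   0.5 -0.3] gap 0.152 j [-53.  37.  31.  90. -21.  59.   6.]
```

View pics/c15.png

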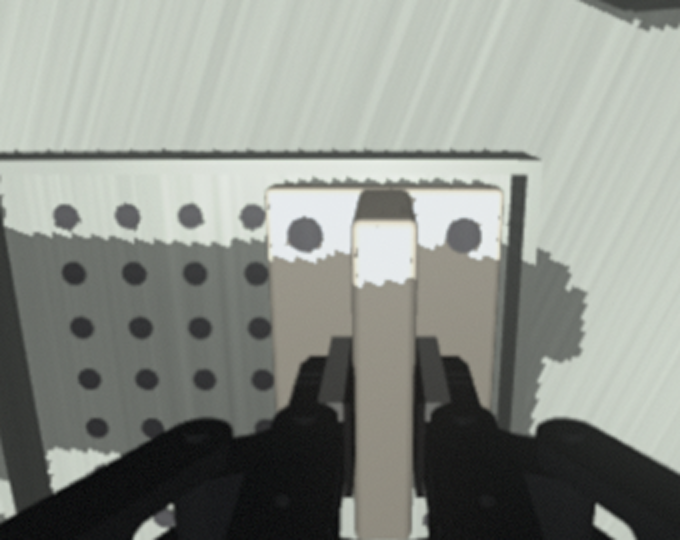

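Run:
```python
from h import *
R=Ro.from_euler('z',21.2,degrees=True).as_matrix()[:2,:2]
f=lambda u,v,z: R.T@(px('w15',u,v,z)[:2]*1000)
print('foot',f(193.5,153.5,.0314),f(311,153.5,.0314)); print('rim corner',f(329,139.3,.028),'rim left',f(60,139.5,.028), 'left wall',f(62,220,.028), 'right wall in/out', f(322,200,.028),f(316,200,.028))
```

```text
foot [575.10490886 143.01472071] [639.72382641 143.08738269]
rim corner [650.02414359 150.52786225] rim left [499.57315283 150.60449271] left wall [492.46092934 102.35400638] right wall in/out [648.39772605 115.19245429] [644.86174334 115.19228571]
```

```bash
python3 -m pendant '[[[-1,3,6],0,1],[[0,0,5],0,1],[[0,0,2],0,1],[[0,0,1],0,1],[[0,0,0],0,1],[[0,0,0],0,1]]'
python3 - <<'E'
from h import *
st()
E
```

```text
t: 36.88
position: [0.5283, 0.3072, 0.0369]
tool_rot: [-180.0, 0.1, 21.3]
ft_force: [-2.5, -1.8, 5.9]
finger_gap: 0.152
t 36.88 p [528.3 307.2  36.9] rpy [-1.80e+02  1.00e-01  2.13e+01] F [-2.5 -1.8  5.9] gap 0.152 j [-52.  37.  31.  91. -22.  58.   6.]
```

```bash
python3 -m pendant '[[[0,0,0],0,0.5],[[0,0,0],0,0.2],[[0,0,0],0,0.2],[[0,0,0],0,0.2]]';python3 -m pendant '[[[0,0,-15],0,0.2],[[0,0,-30],0,0.2],[[0,0,-40],0,0.2],[[0,0,-40],0,0.4],[[0,0,-20],0,0.4],[[0,0,0],0,0.4]]'
python3 - <<'E'
from h import *
st(); shot('wrist','w16');go(.570,-.309,.18)
E
```

```text
t: 37.38
position: [0.5288, 0.3075, 0.0362]
tool_rot: [180.0, -0.0, 21.3]
ft_force: [0.9, 0.4, 0.6]
finger_gap: 0.398
t: 38.12
position: [0.5304, 0.3079, 0.1844]
tool_rot: [-179.9, -0.3, 21.3]
ft_force: [-0.3, -0.5, 0.6]
finger_gap: 0.3
t 38.12 p [530.4 307.9 184.4] rpy [-179.9   -0.3   21.3] F [-0.3 -0.5  0.6] gap 0.3 j [-54.  29.  34.  82. -17.  74.   3.]
shift tool mm [-186.1  589.1    1.7]
```

View pics/w16.png

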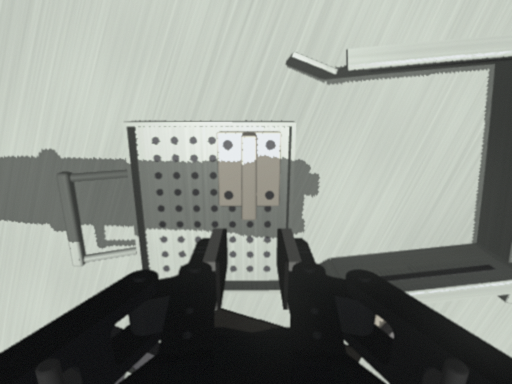

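```bash
python3 -m pendant '[[[-8,28,0],0,0.4],[[-12,38,0],0,0.4],[[-13,41,0],0,0.4],[[-13,41,0],0,0.4],[[-13,41,0],0,0.4],[[-13,41,0],0,0.4],[[-13,41,0],0,0.4],[[-13,41,0],0,0.4],[[-13,41,0],0,0.4],[[-13,41,0],0,0.4]]';python3 -m pendant '[[[-13,41,0],0,0.4],[[-13,41,0],0,0.4],[[-13,41,0],-0.165,0.4],[[0,0,0],-0.165,0.4],[[0,0,0],-0.165,0.4],[[0,0,0],-0.165,0.4],[[0,0,0],-0.165,0.4],[[0,0,0],-0.165,0.4],[[0,0,0],-0.165,0.4],[[0,0,0],0,0.4]]'
python3 - <<'E'
from h import *
st(); shot('wrist','w17');go(.570,-.309,.1)
webs('w17',(.42,.635,-.36,-.19),.045,.0622)
E
```

```text
t: 39.42
position: [0.5554, -0.1056, 0.1798]
tool_rot: [-179.9, 0.1, 21.3]
ft_force: [0.2, 0.2, 0.4]
finger_gap: 0.301
t: 40.67
position: [0.564, -0.233, 0.1798]
tool_rot: [-179.9, -0.1, 87.4]
ft_force: [0.4, -0.2, -0.3]
finger_gap: 0.303
t 40.67 p [ 564.  -233.   179.8] rpy [-1.799e+02 -1.000e-01  8.740e+01] F [ 0.4 -0.2 -0.3] gap 0.303 j [  3.  28.  26.  82. -13.  73. 118.]
shift tool mm [-75.6   9.5  80. ]
c 528.5 -273.9 size 182 157 long-axis yaw -3.4 z 56.2 n 6698
c 484.3 -307.7 size 79 15 long-axis yaw -2.3 z 58.1 n 1937
c 621.1 -235.0 size 49 2 long-axis yaw 85.9 z 53.7 n 369
```

View pics/w17.png

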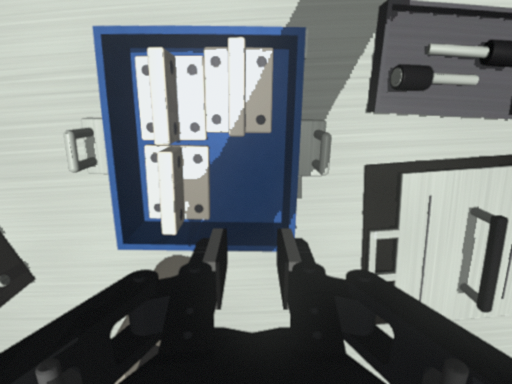

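```bash
python3 -m pendant '[[[-25,2,10],0,0.4],[[-26,3,20],0,0.4],[[-26,3,25],0,0.4],[[0,0,25],0,0.4],[[0,0,0],0,0.4]]'
python3 - <<'E'
from h import *
st();go(.569,-.310,.035);shot('wrist','w18')
webs('w18',(.52,.62,-.36,-.19),.045,.0622)
E
```

```text
t: 41.35
position: [0.5674, -0.3095, 0.0981]
tool_rot: [-179.6, -0.2, 87.4]
ft_force: [-0.8, 1.0, -0.1]
finger_gap: 0.302
t 41.35 p [ 567.4 -309.5   98.1] rpy [-179.6   -0.2   87.4] F [-0.8  1.  -0.1] gap 0.302 j [ 11.  36.  25.  81. -16.  67. 126.]
shift tool mm [-0.6  2.  63.1]
c 569.9 -198.6 size 100 3 long-axis yaw -3.3 z 54.1 n 2021
c 522.7 -310.4 size 14 6 long-axis yaw 88.6 z 61.1 n 188
c 561.9 -353.4 size 84 1 long-axis yaw -3.2 z 53.9 n 698
c 575.4 -307.8 size 88 38 long-axis yaw -4.7 z 59.7 n 2719
```

View pics/w18.png

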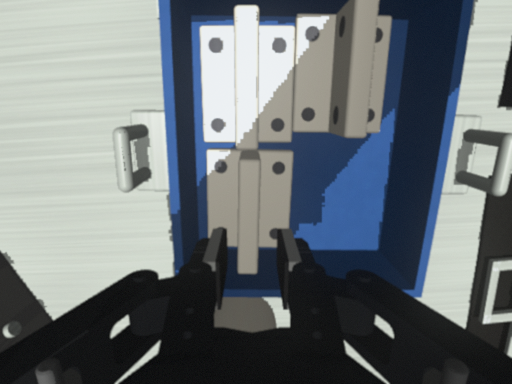

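```bash
python3 -m pendant '[[[0,2,20],0,0.4],[[0,0,20],0,0.4],[[0,0,16],0,0.4],[[0,0,8],0,0.4],[[0,0,0],0,0.4],[[0,0,0],0,1],[[0,0,0],0,1],[[0,0,0],0,1],[[0,0,0],0,1]]';python3 -m pendant '[[[0,0,-10],0,1],[[0,0,-25],0,1],[[0,0,-35],0,1],[[0,0,-35],0,1],[[0,0,-10],0,1],[[0,0,0],0,1]]'
python3 - <<'E'
from h import *
st();shot('wrist','w19')
E
```

```text
t: 42.52
position: [0.572, -0.3112, 0.0381]
tool_rot: [179.9, 0.0, 87.5]
ft_force: [0.9, -1.1, 0.7]
finger_gap: 0.152
t: 43.28
position: [0.5715, -0.3108, 0.1524]
tool_rot: [180.0, 0.0, 87.5]
ft_force: [-0.2, 0.0, -1.4]
finger_gap: 0.146
t 43.27 p [ 571.5 -310.8  152.4] rpy [180.    0.   87.5] F [-0.2  0.  -1.4] gap 0.146 j [ 11.  34.  26.  77. -15.  73. 125.]
```

View pics/w19.png

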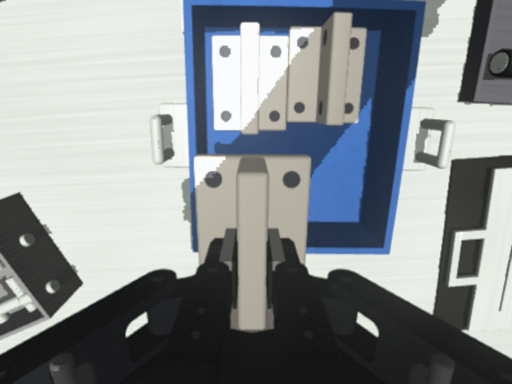

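```bash
python3 -m pendant '[[[0,0,0],0.165,1],[[0,0,0],0.165,1],[[0,0,0],0.165,1],[[0,0,0],0.165,1],[[0,0,0],0.165,1],[[0,0,0],0.165,1],[[0,0,0],0.164,1],[[0,0,0],0,1]]'
python3 - <<'E'
from h import *
st(); go(.5617,.2215,.15)
E
```

```text
t: 44.32
position: [0.5705, -0.31, 0.1499]
tool_rot: [-179.8, 0.2, 21.5]
ft_force: [-0.1, -0.6, -1.1]
finger_gap: 0.152
t 44.33 p [ 570.5 -310.   149.9] rpy [-179.8    0.2   21.5] F [-0.1 -0.6 -1.1] gap 0.152 j [  3.  37.  41.  77. -24.  75.  66.]
shift tool mm [ 186.4 -497.8    0.8]
```

```bash
python3 -m pendant '[[[10,-27,0],0,1],[[14,-38,0],0,1],[[15,-40,0],0,1],[[15,-40,0],0,1],[[15,-40,0],0,1],[[15,-40,0],0,1],[[15,-40,0],0,1],[[15,-40,0],0,1],[[15,-40,0],0,1],[[15,-40,0],0,1]]';python3 -m pendant '[[[15,-40,0],0,1],[[15,-40,0],0,1],[[10,-27,0],0,1],[[0,0,0],0,1],[[0,0,0],0,1]]'
python3 - <<'E'
from h import *
st(); go(.5617,.2215,.039); shot('wrist','w20'); webs('w20',(.4,.65,.1,.4),.045,.066,40)
E
```

```text
t: 45.58
position: [0.5644, 0.1015, 0.1514]
tool_rot: [-180.0, 0.1, 21.6]
ft_force: [0.3, 0.4, -0.5]
finger_gap: 0.152
t: 46.2
position: [0.5632, 0.2128, 0.1516]
tool_rot: [179.9, 0.1, 21.4]
ft_force: [0.3, -0.4, -0.2]
finger_gap: 0.153
t 46.2 p [563.2 212.8 151.6] rpy [1.799e+02 1.000e-01 2.140e+01] F [ 0.3 -0.4 -0.2] gap 0.153 j [-48.  31.  39.  86. -20.  70.  15.]
shift tool mm [  1.9  -8.8 112.6]
c 528.6 310.0 size 76 14 long-axis yaw -69.0 z 60.7 n 2178
c 403.7 166.9 size 8 7 long-axis yaw -86.9 z 46.4 n 67
c 643.3 218.6 size 28 6 long-axis yaw 53.6 z 50.4 n 253
```

View pics/w20.png

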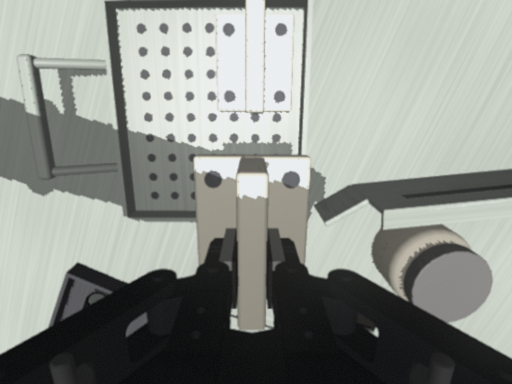

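```bash
python3 -m pendant '[[[2,-9,10],0,1],[[0,0,25],0,1],[[0,0,30],0,1],[[0,0,22],0,1],[[0,0,11],0,1],[[0,0,0],0,1],[[0,0,0],0,1]]'
python3 - <<'E'
from h import *
st(); go(.5617,.2215,.039);shot('wrist','w21')
E
```

```text
t: 47.12
position: [0.563, 0.2236, 0.0553]
tool_rot: [-180.0, -0.1, 21.4]
ft_force: [0.2, 0.3, -1.5]
finger_gap: 0.151
t 47.12 p [563.  223.6  55.3] rpy [-1.80e+02 -1.00e-01  2.14e+01] F [ 0.2  0.3 -1.5] gap 0.151 j [-47.  36.  36.  92. -24.  60.  17.]
shift tool mm [-2.   1.5 16.3]
```

View pics/w21.png

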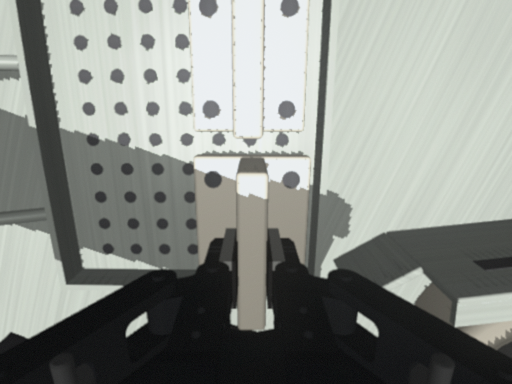

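Run:
```python
from h import *
R=Ro.from_euler('z',21.3,degrees=True).as_matrix()[:2,:2]
f=lambda u,v,z: R.T@(px('w21',u,v,z)[:2]*1000)
print('foot1',f(193,131,.017),f(306,131,.017)); print('foot2',f(193.5,155,.033),f(310.5,155,.033))
print('right rim in/out',f(321,180,.028),f(326,180,.028),'bottom-left corner out', f(66,283,.028),'in',f(78,270,.028))
print(R.T@np.array(robot.state()['position'])[:2]*1000)
```

```text
foot1 [571.66968557  59.20359709] [639.39583925  59.23484457]
foot2 [574.30893142  47.26446468] [639.64868793  47.28520451]
right rim in/out [647.65251634  31.69184498] [650.61388429  31.69393755] bottom-left corner out [483.95867333 -38.32591107] in [493.78692679 -28.48764851]
[605.88933162   3.81963026]
```

```bash
python3 -m pendant '[[[-1,-3,6],0,1],[[0,0,6],0,1],[[0,0,3],0,1],[[0,0,1],0,1],[[0,0,0],0,1],[[0,0,0],0,1]]'
python3 - <<'E'
from h import *
st()
E
```

```text
t: 47.92
position: [0.5595, 0.2261, 0.039]
tool_rot: [-179.9, 0.1, 21.4]
ft_force: [-3.4, -0.8, 4.8]
finger_gap: 0.15
t 47.92 p [559.5 226.1  39. ] rpy [-1.799e+02  1.000e-01  2.140e+01] F [-3.4 -0.8  4.8] gap 0.15 j [-47.  37.  35.  93. -25.  58.  17.]
```

```bash
python3 -m pendant '[[[0,0,0],0,0.5],[[0,0,0],0,0.2],[[0,0,0],0,0.2],[[0,0,0],0,0.2]]';python3 -m pendant '[[[0,0,-15],0,0.2],[[0,0,-30],0,0.2],[[0,0,-40],0,0.2],[[0,0,-40],0,0.4],[[0,0,-15],0,0.4],[[-20,-20,0],0,0.4],[[-20,-20,0],0,0.4],[[0,0,0],0,0.4]]'
python3 - <<'E'
from h import *
st(); shot('wrist','w22');go(.484,-.3075,.18); webs('w22',(.4,.65,.1,.4),.045,.066,40)
E
```

```text
t: 48.42
position: [0.5601, 0.2259, 0.0382]
tool_rot: [180.0, 0.0, 21.4]
ft_force: [0.4, 0.1, -0.1]
finger_gap: 0.401
t: 49.42
position: [0.5056, 0.2506, 0.1777]
tool_rot: [-179.9, 0.1, 21.6]
ft_force: [0.1, -0.0, -0.1]
finger_gap: 0.299
t 49.42 p [505.6 250.6 177.7] rpy [-1.799e+02  1.000e-01  2.160e+01] F [ 0.1 -0.  -0.1] gap 0.299 j [-56.  25.  40.  90. -17.  71.   8.]
shift tool mm [-225.6  509.6   -2.1]
c 529.4 310.5 size 79 14 long-axis yaw -69.2 z 59.7 n 1707
c 555.7 240.9 size 52 14 long-axis yaw -68.3 z 59.5 n 873
c 404.1 165.9 size 13 7 long-axis yaw 32.3 z 47.0 n 72
c 643.5 217.8 size 26 6 long-axis yaw 53.0 z 50.3 n 198
```

View pics/w22.png

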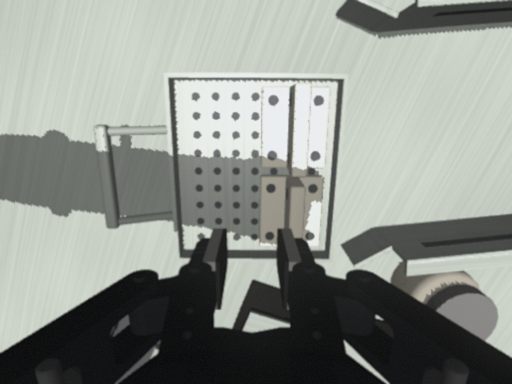

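```bash
python3 -m pendant '[[[-12,27,0],0,0.4],[[-16,36,0],0,0.4],[[-18,40,0],0,0.4],[[-18,40,0],0,0.4],[[-18,40,0],0,0.4],[[-18,40,0],0,0.4],[[-18,40,0],0,0.4],[[-18,40,0],0,0.4],[[-18,40,0],0,0.4],[[-18,40,0],0,0.4]]';python3 -m pendant '[[[-18,40,0],0,0.4],[[-18,40,0],0,0.4],[[-10,24,0],-0.165,0.4],[[0,0,0],-0.165,0.4],[[0,0,0],-0.165,0.4],[[0,0,0],-0.165,0.4],[[0,0,0],-0.165,0.4],[[0,0,0],-0.165,0.4],[[0,0,0],-0.165,0.4],[[0,0,0],0,0.4]]'
python3 - <<'E'
from h import *
st(); shot('wrist','w23');go(.484,-.308,.1)
webs('w23',(.42,.6,-.33,-.20),.045,.0622)
E
```

```text
t: 50.72
position: [0.4875, -0.1736, 0.1784]
tool_rot: [179.9, 0.0, 21.3]
ft_force: [0.0, -0.2, 0.2]
finger_gap: 0.299
t: 51.98
position: [0.4823, -0.2858, 0.1782]
tool_rot: [-180.0, 0.0, 87.3]
ft_force: [-0.6, -0.7, -0.3]
finger_gap: 0.3
t 51.98 p [ 482.3 -285.8  178.2] rpy [-180.     0.    87.3] F [-0.6 -0.7 -0.3] gap 0.3 j [  4.  23.  34.  91. -13.  70. 128.]
shift tool mm [-22.3   2.8  78.2]
c 431.0 -255.0 size 110 5 long-axis yaw 86.8 z 52.6 n 218
c 480.7 -241.3 size 78 15 long-axis yaw -3.2 z 58.7 n 1452
c 484.0 -307.8 size 79 14 long-axis yaw -2.8 z 59.0 n 1384
```

View pics/w23.png

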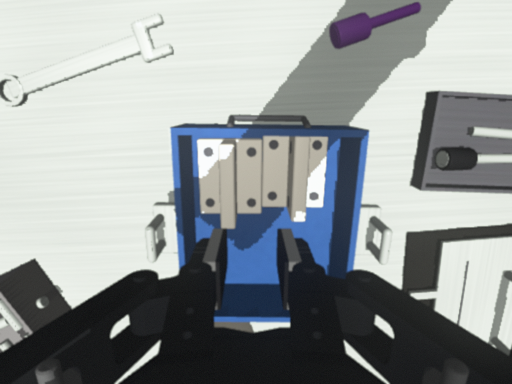

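```bash
python3 -m pendant '[[[-7,1,10],0,0.4],[[-8,1,20],0,0.4],[[-7,1,25],0,0.4],[[0,0,25],0,0.4],[[0,0,0],0,0.4]]'
python3 - <<'E'
from h import *
st();go(.484,-.3078,.035);shot('wrist','w24')
E
```

```text
t: 52.65
position: [0.4823, -0.3055, 0.0947]
tool_rot: [-179.6, -0.2, 87.5]
ft_force: [-0.4, -0.6, 0.5]
finger_gap: 0.301
t 52.65 p [ 482.3 -305.5   94.7] rpy [-179.6   -0.2   87.5] F [-0.4 -0.6  0.5] gap 0.301 j [  8.  29.  32.  95. -17.  61. 132.]
shift tool mm [-2.4  2.2 59.7]
```

View pics/w24.png

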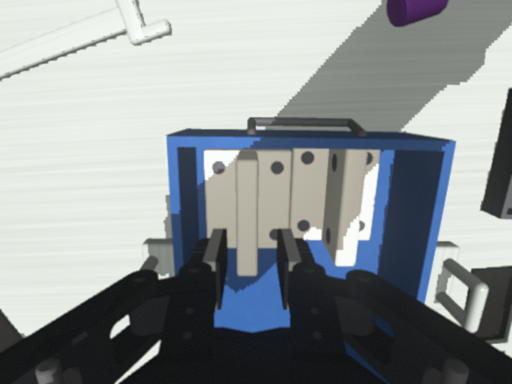

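```bash
python3 -m pendant '[[[-2,2,20],0,0.4],[[0,0,20],0,0.4],[[0,0,14],0,0.4],[[0,0,6],0,0.4],[[0,0,0],0,0.4],[[0,0,0],0,1],[[0,0,0],0,1],[[0,0,0],0,1],[[0,0,0],0,1]]';python3 -m pendant '[[[0,0,-10],0,1],[[0,0,-25],0,1],[[0,0,-35],0,1],[[0,0,-35],0,1],[[0,0,-10],0,1],[[0,0,0],0,1]]'
python3 - <<'E'
from h import *
st();shot('wrist','w25')
E
```

```text
t: 53.82
position: [0.4872, -0.309, 0.039]
tool_rot: [179.9, 0.0, 87.6]
ft_force: [-0.1, 0.8, 3.1]
finger_gap: 0.152
t: 54.58
position: [0.4866, -0.3084, 0.1532]
tool_rot: [180.0, -0.0, 87.6]
ft_force: [-0.1, 0.4, -1.6]
finger_gap: 0.151
t 54.58 p [ 486.6 -308.4  153.2] rpy [180.   -0.   87.6] F [-0.1  0.4 -1.6] gap 0.151 j [  7.  26.  33.  90. -15.  68. 131.]
```

View pics/w25.png

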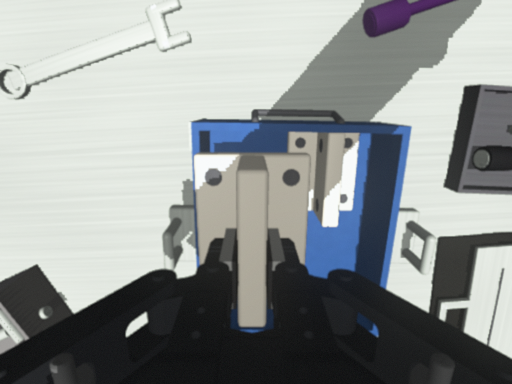

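```bash
python3 -m pendant '[[[0,0,0],0.165,1],[[0,0,0],0.165,1],[[0,0,0],0.165,1],[[0,0,0],0.165,1],[[0,0,0],0.165,1],[[0,0,0],0.165,1],[[0,0,0],0.166,1],[[0,0,0],0,1]]'
python3 - <<'E'
from h import *
st(); go(.4528,.2779,.15)
E
```

```text
t: 55.62
position: [0.4857, -0.3077, 0.1513]
tool_rot: [-179.8, 0.2, 21.4]
ft_force: [-0.3, 1.0, -1.5]
finger_gap: 0.147
t 55.62 p [ 485.7 -307.7  151.3] rpy [-179.8    0.2   21.4] F [-0.3  1.  -1.5] gap 0.147 j [ -2.  30.  48.  91. -23.  70.  72.]
shift tool mm [ 183.2 -557.1    2.2]
```

```bash
python3 -m pendant '[[[9,-27,0],0,1],[[12,-38,0],0,1],[[13,-40,0],0,1],[[13,-40,0],0,1],[[13,-40,0],0,1],[[13,-40,0],0,1],[[13,-40,0],0,1],[[13,-40,0],0,1],[[13,-40,0],0,1],[[13,-40,0],0,1]]';python3 -m pendant '[[[13,-40,0],0,1],[[13,-40,0],0,1],[[13,-40,0],0,1],[[10,-31,0],0,1],[[7,-15,0],0,1],[[0,0,0],0,1],[[0,0,0],0,1]]'
python3 - <<'E'
from h import *
st(); go(.4528,.2779,.039); shot('wrist','w26'); webs('w26',(.4,.65,.1,.4),.045,.066,40)
E
```

```text
t: 56.88
position: [0.4623, 0.0968, 0.1527]
tool_rot: [-180.0, 0.1, 21.5]
ft_force: [0.5, -1.0, -0.8]
finger_gap: 0.151
t: 57.75
position: [0.4555, 0.2682, 0.1532]
tool_rot: [179.9, 0.0, 21.2]
ft_force: [0.8, -1.3, -1.2]
finger_gap: 0.145
t 57.75 p [455.5 268.2 153.2] rpy [179.9   0.   21.2] F [ 0.8 -1.3 -1.2] gap 0.145 j [-64.  22.  42.  98. -16.  66.   4.]
shift tool mm [  1.1 -10.2 114.2]
c 527.5 312.2 size 80 15 long-axis yaw -68.8 z 58.7 n 2109
c 552.6 245.9 size 45 14 long-axis yaw -68.5 z 57.7 n 878
c 645.7 224.8 size 20 6 long-axis yaw 56.2 z 49.6 n 150
```

View pics/w26.png

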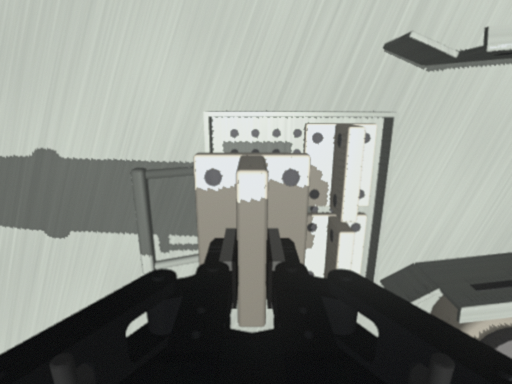

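```bash
python3 -m pendant '[[[1,-10,10],0,1],[[0,0,25],0,1],[[0,0,30],0,1],[[0,0,22],0,1],[[0,0,11],0,1],[[0,0,0],0,1],[[0,0,0],0,1]]'
python3 - <<'E'
from h import *
st(); shot('wrist','w27');crop('w27','c27',130,80,400,320,2)
E
```

```text
t: 58.68
position: [0.4531, 0.2806, 0.0561]
tool_rot: [-180.0, -0.1, 21.3]
ft_force: [-0.5, 0.7, -1.4]
finger_gap: 0.146
t 58.67 p [453.1 280.6  56.1] rpy [-1.80e+02 -1.00e-01  2.13e+01] F [-0.5  0.7 -1.4] gap 0.146 j [-62.  29.  38. 104. -22.  55.   7.]
```

View pics/c27.png

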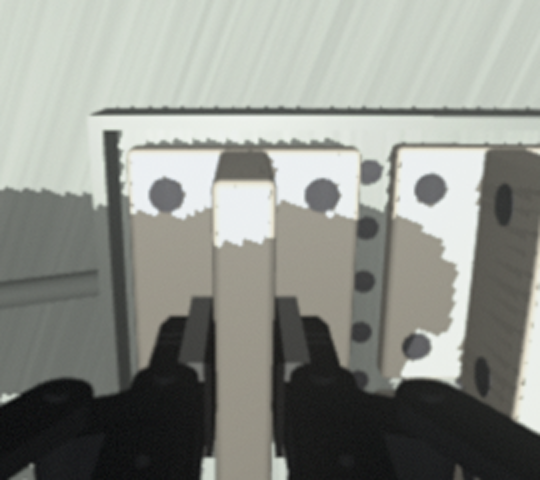

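Run:
```python
from h import *
R=Ro.from_euler('z',21.3,degrees=True).as_matrix()[:2,:2]
f=lambda u,v,z: R.T@(px('w27',u,v,z)[:2]*1000)
print('foot',f(193.5,155,.033),f(310,155,.033)); print('rim corner',f(175.8,138,.028),'foot1 left edge',f(326,152.5,.017))
```

```text
foot [492.47453944 140.19622948] [557.8638486 140.1550164]
rim corner [481.90493025 149.17998795] foot1 left edge [570.83055924 139.18870732]
```

```bash
python3 -m pendant '[[[2,0,6],0,1],[[0,0,6],0,1],[[0,0,4],0,1],[[0,0,1],0,1],[[0,0,0],0,1],[[0,0,0],0,1]]'; python3 -m pendant '[[[0,0,0],0,0.5],[[0,0,0],0,0.2],[[0,0,0],0,0.2],[[0,0,0],0,0.2]]';python3 -m pendant '[[[0,0,-15],0,0.2],[[0,0,-30],0,0.2],[[0,0,-40],0,0.2],[[0,0,-40],0,0.4],[[0,0,-15],0,0.4],[[0,10,0],0,0.4],[[0,20,0],0,0.4],[[0,0,0],0,0.4]]'
python3 - <<'E'
from h import *
st(); shot('wrist','w28');go(.483,-.2413,.18); webs('w28',(.4,.65,.1,.4),.045,.066,40)
E
```

```text
t: 59.48
position: [0.4539, 0.2809, 0.04]
tool_rot: [-179.9, 0.1, 21.3]
ft_force: [-4.8, -2.6, 13.1]
finger_gap: 0.147
t: 59.98
position: [0.4541, 0.2809, 0.0381]
tool_rot: [180.0, 0.0, 21.3]
ft_force: [-0.5, -0.4, 0.1]
finger_gap: 0.402
t: 60.98
position: [0.4655, 0.249, 0.1771]
tool_rot: [179.9, 0.1, 21.0]
ft_force: [0.0, 0.3, -1.3]
finger_gap: 0.3
t 60.98 p [465.5 249.  177.1] rpy [1.799e+02 1.000e-01 2.100e+01] F [ 0.   0.3 -1.3] gap 0.3 j [-63.  21.  43.  96. -15.  69.   5.]
shift tool mm [-160.4  465.6   -2. ]
c 452.7 286.6 size 80 14 long-axis yaw -68.9 z 60.6 n 1473
c 526.7 314.2 size 79 15 long-axis yaw -68.8 z 58.9 n 1828
c 558.7 231.6 size 80 15 long-axis yaw -68.3 z 58.6 n 1449
c 642.7 223.0 size 29 6 long-axis yaw 54.5 z 49.7 n 225
```

View pics/w28.png

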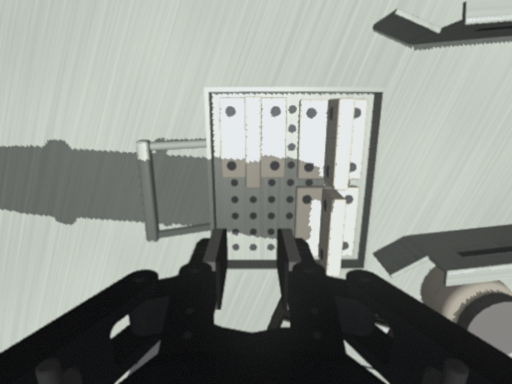

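```bash
python3 -m pendant '[[[-9,27,0],0,0.4],[[-13,38,0],0,0.4],[[-14,40,0],0,0.4],[[-14,40,0],0,0.4],[[-14,40,0],0,0.4],[[-14,40,0],0,0.4],[[-14,40,0],0,0.4],[[-14,40,0],0,0.4],[[-14,40,0],0,0.4],[[-14,40,0],0,0.4]]';python3 -m pendant '[[[-14,40,0],0,0.4],[[-11,36,0],0,0.4],[[0,0,0],-0.165,0.4],[[0,0,0],-0.165,0.4],[[0,0,0],-0.165,0.4],[[0,0,0],-0.165,0.4],[[0,0,0],-0.165,0.4],[[0,0,0],-0.165,0.4],[[0,0,0],-0.165,0.4],[[0,0,0],0,0.4]]'
python3 - <<'E'
from h import *
st(); shot('wrist','w29');go(.482,-.2415,.1)
webs('w29',(.42,.6,-.33,-.20),.045,.0622)
E
```

```text
t: 62.28
position: [0.4801, -0.1549, 0.1776]
tool_rot: [-179.9, 0.0, 21.4]
ft_force: [0.7, -0.1, -1.2]
finger_gap: 0.298
t: 63.52
position: [0.4844, -0.2337, 0.1776]
tool_rot: [-179.9, -0.1, 87.4]
ft_force: [-0.1, 0.3, 0.0]
finger_gap: 0.302
t 63.52 p [ 484.4 -233.7  177.6] rpy [-1.799e+02 -1.000e-01  8.740e+01] F [-0.1  0.3  0. ] gap 0.302 j [ -4.  21.  37.  94. -13.  69. 123.]
shift tool mm [-7.8 -2.  77.7]
c 430.5 -264.9 size 128 4 long-axis yaw 86.5 z 52.8 n 260
c 480.8 -241.2 size 79 14 long-axis yaw -2.8 z 59.6 n 1331
```

View pics/w29.png

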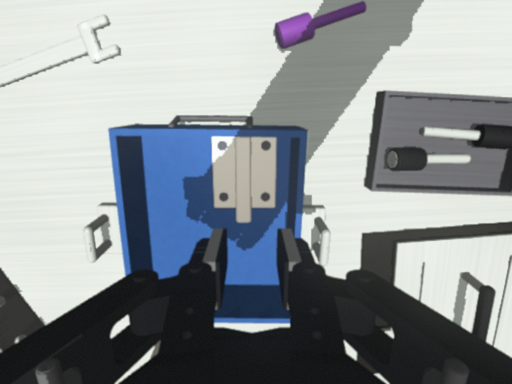

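```bash
python3 -m pendant '[[[-4,-1,20],0,0.4],[[-4,0,30],0,0.4],[[0,0,30],0,0.4],[[0,0,0],0,0.4]]'
python3 - <<'E'
from h import *
st();go(.483,-.2415,.037)
E
```

```text
t: 64.08
position: [0.4812, -0.2408, 0.0958]
tool_rot: [-179.7, -0.1, 87.4]
ft_force: [0.1, -0.4, 0.0]
finger_gap: 0.3
t 64.08 p [ 481.2 -240.8   95.8] rpy [-1.797e+02 -1.000e-01  8.740e+01] F [ 0.1 -0.4  0. ] gap 0.3 j [ -1.  26.  35. 100. -17.  60. 127.]
shift tool mm [-0.8  2.2 58.8]
```

```bash
python3 -m pendant '[[[-1,1,20],0,0.4],[[0,0,20],0,0.4],[[0,0,14],0,0.4],[[0,0,5],0,0.4],[[0,0,0],0,0.4],[[0,0,0],0,1],[[0,0,0],0,1],[[0,0,0],0,1],[[0,0,0],0,1]]';python3 -m pendant '[[[0,0,-10],0,1],[[0,0,-25],0,1],[[0,0,-35],0,1],[[0,0,-35],0,1],[[0,0,-10],0,1],[[0,0,0],0,1]]'; python3 -m pendant '[[[0,0,0],0.165,1],[[0,0,0],0.165,1],[[0,0,0],0.165,1],[[0,0,0],0.165,1],[[0,0,0],0.165,1],[[0,0,0],0.165,1],[[0,0,0],0.164,1],[[0,0,0],0,1]]'
python3 - <<'E'
from h import *
st();shot('wrist','w30');go(.4845,.1967,.15)
E
```

```text
t: 65.2
position: [0.4849, -0.2437, 0.0402]
tool_rot: [179.9, 0.0, 87.5]
ft_force: [-0.2, 0.3, 5.3]
finger_gap: 0.15
t: 65.95
position: [0.4839, -0.243, 0.1541]
tool_rot: [-180.0, -0.0, 87.5]
ft_force: [-0.3, 0.1, -2.4]
finger_gap: 0.147
t: 66.95
position: [0.4829, -0.2425, 0.1523]
tool_rot: [-179.9, 0.2, 21.5]
ft_force: [-0.4, 0.3, -1.2]
finger_gap: 0.149
t 66.95 p [ 482.9 -242.5  152.3] rpy [-179.9    0.2   21.5] F [-0.4  0.3 -1.2] gap 0.149 j [-13.  27.  52.  96. -22.  68.  66.]
shift tool mm [ 162.5 -408.1    3. ]
```

View pics/w30.png

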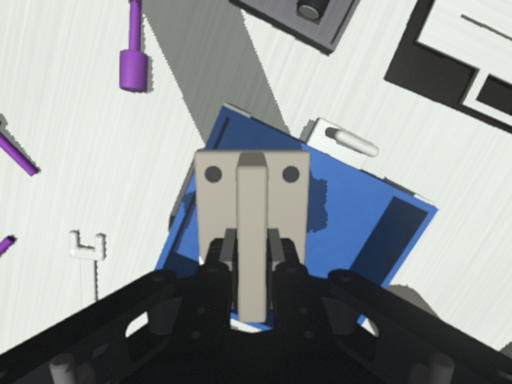

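```bash
python3 -m pendant '[[[10,-27,0],0,1],[[15,-37,0],0,1],[[16,-40,0],0,1],[[16,-40,0],0,1],[[16,-40,0],0,1],[[16,-40,0],0,1],[[16,-40,0],0,1],[[16,-40,0],0,1],[[16,-40,0],0,1],[[16,-40,0],0,1]]';python3 -m pendant '[[[9,-24,0],0,1],[[0,0,0],0,1],[[0,0,0],0,1]]'
python3 - <<'E'
from h import *
st(); go(.4850,.1975,.04); shot('wrist','w31'); webs('w31',(.4,.65,.1,.4),.045,.066,40)
E
```

```text
t: 68.25
position: [0.4861, 0.1714, 0.1538]
tool_rot: [-180.0, 0.0, 21.5]
ft_force: [0.7, -0.9, -0.7]
finger_gap: 0.151
t: 68.62
position: [0.4862, 0.1941, 0.154]
tool_rot: [179.9, 0.1, 21.4]
ft_force: [0.8, -0.7, -0.4]
finger_gap: 0.152
t 68.62 p [486.2 194.1 154. ] rpy [1.799e+02 1.000e-01 2.140e+01] F [ 0.8 -0.7 -0.4] gap 0.152 j [-60.  23.  48.  99. -18.  66.  15.]
shift tool mm [  0.3  -3.7 114. ]
c 453.9 284.6 size 79 14 long-axis yaw -69.1 z 60.6 n 2120
c 527.6 311.4 size 79 15 long-axis yaw -68.2 z 58.9 n 2620
c 559.4 228.6 size 80 15 long-axis yaw -68.6 z 58.8 n 2057
c 404.2 166.0 size 8 8 long-axis yaw -1.8 z 46.6 n 61
c 642.8 219.7 size 29 6 long-axis yaw 53.2 z 50.0 n 289
```

View pics/w31.png

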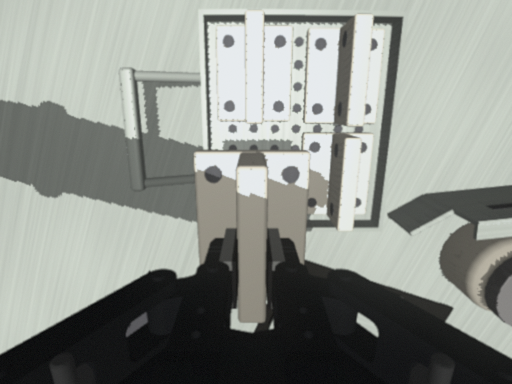

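```bash
python3 -m pendant '[[[1,-4,10],0,1],[[0,0,25],0,1],[[0,0,30],0,1],[[0,0,22],0,1],[[0,0,11],0,1],[[0,0,0],0,1],[[0,0,0],0,1]]'
python3 - <<'E'
from h import *
st(); shot('wrist','w32');crop('w32','c32',130,60,400,320,2)
R=Ro.from_euler('z',21.3,degrees=True).as_matrix()[:2,:2]
print(R.T@np.array(robot.state()['position'])[:2]*1000)
E
```

```text
t: 69.55
position: [0.4867, 0.1999, 0.0571]
tool_rot: [-180.0, -0.1, 21.4]
ft_force: [-0.2, 1.3, -0.8]
finger_gap: 0.146
t 69.55 p [486.7 199.9  57.1] rpy [-1.80e+02 -1.00e-01  2.14e+01] F [-0.2  1.3 -0.8] gap 0.146 j [-57.  30.  44. 105. -25.  55.  19.]
[526.11700269   9.53663437]
```

View pics/c32.png

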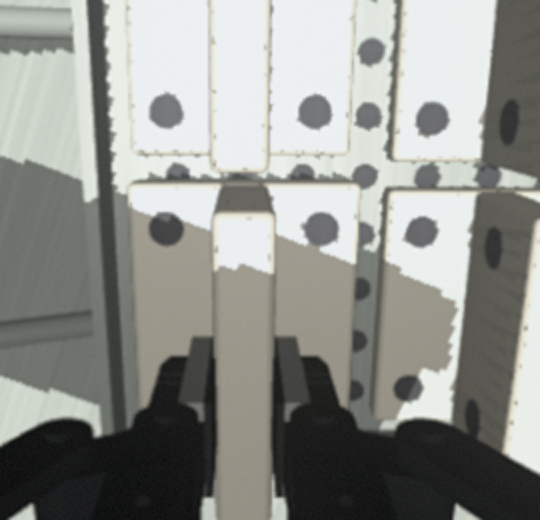

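Run:
```python
from h import *
R=Ro.from_euler('z',21.3,degrees=True).as_matrix()[:2,:2]
f=lambda u,v,z: R.T@(px('w32',130+u/2,60+v/2,z)[:2]*1000)
print('foot',f(129,183,.0335),f(359,183,.0335)); print('shoe2 edge',f(388,190,.017),'D edge',f(135,154,.017),f(350,154,.017),'A',f(395,158,.017))
```

```text
foot [494.95695526  54.71733235] [559.47837582  54.73938934]
shoe2 edge [571.84011575  50.17423612] D edge [494.12304843  61.14497887] [559.5179813   61.17498379] A [573.35657475  60.01071307]
```

```bash
python3 -m pendant '[[[0,3,6],0,1],[[0,0,6],0,1],[[0,0,4],0,1],[[0,0,1],0,1],[[0,0,0],0,1],[[0,0,0],0,1]]'; python3 -m pendant '[[[0,0,0],0,0.5],[[0,0,0],0,0.2],[[0,0,0],0,0.2],[[0,0,0],0,0.2]]';python3 -m pendant '[[[0,0,-15],0,0.2],[[0,0,-30],0,0.2],[[0,0,-40],0,0.2],[[0,0,-40],0,0.4],[[0,0,-35],0,0.4],[[-20,10,-35],0,0.4],[[-30,10,0],0,-0.2],[[0,0,0],0,-0.2]]'
python3 - <<'E'
from h import *
st(); shot('wrist','w33');webs('w33',(.4,.65,.1,.4),.045,.066,40)
E
```

```text
t: 70.35
position: [0.4866, 0.1969, 0.0412]
tool_rot: [-179.9, 0.0, 21.4]
ft_force: [-5.0, -2.4, 14.7]
finger_gap: 0.148
t: 70.85
position: [0.4868, 0.197, 0.039]
tool_rot: [180.0, 0.0, 21.4]
ft_force: [-0.5, -0.5, 0.5]
finger_gap: 0.396
t: 71.85
position: [0.4468, 0.1583, 0.2356]
tool_rot: [-179.9, -0.1, 21.2]
ft_force: [0.2, 0.1, 0.0]
finger_gap: 0.602
t 71.85 p [446.8 158.3 235.6] rpy [-1.799e+02 -1.000e-01  2.120e+01] F [0.2 0.1 0. ] gap 0.602 j [-66.  11.  52.  99.  -9.  74.  10.]
c 454.1 286.7 size 79 14 long-axis yaw -69.2 z 59.2 n 1333
c 527.6 313.3 size 80 15 long-axis yaw -68.4 z 58.1 n 1583
c 486.2 203.6 size 79 14 long-axis yaw -68.8 z 59.3 n 1096
c 559.1 230.9 size 80 15 long-axis yaw -69.6 z 58.2 n 1260
c 643.3 220.7 size 28 6 long-axis yaw 55.2 z 50.1 n 153
```

View pics/w33.png

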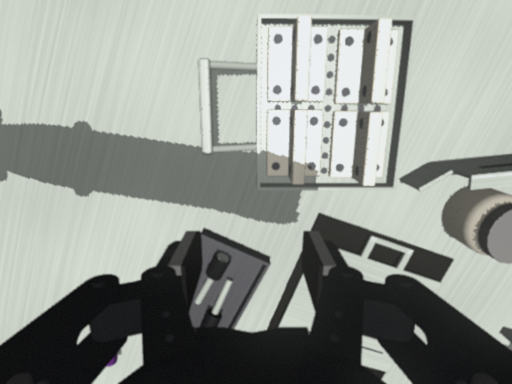

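All four shoes stand in the tray. Now I'll find the rack pose.

Run:
```python
from h import *
shot('top','t34');shot('scene','s34')
for f in('t34','s34','w33'):
    P,m=cloud(f);k=m&(P[...,2]>.073)&(P[...,2]<.09)&(P[...,0]>.55)&(P[...,0]<.95)&(P[...,1]>.1)&(P[...,1]<.55)
    n,l,s,c=cv2.connectedComponentsWithStats(k.astype(np.uint8))
    for i in range(1,n):
        if s[i,4]>40:
            q=P[l==i][:,:2]*1000;print(f,s[i,4],c[i].round(),[np.round(v,1) for v in cv2.minAreaRect(q.astype(np.float32))])
crop('t34','c34',60,70,260,250,4);crop('s34','c35',200,210,330,365,4)
```

```text
t34 253 [177. 116.] [array([745.8, 277.9]), array([183.7,  17.4]), np.float64(25.8)]
t34 356 [199. 113.] [array([748.6, 202.9]), array([68.7, 67.9]), np.float64(4.4)]
t34 300 [116. 148.] [array([643.4, 471.9]), array([181.1,  19.1]), np.float64(28.3)]
s34 332 [220. 268.] [array([747.5, 204.7]), array([67.5, 64.5]), np.float64(26.5)]
s34 249 [234. 283.] [array([729.9, 270.4]), array([149.1,  18.9]), np.float64(29.1)]
s34 345 [292. 327.] [array([645.1, 474.3]), array([189. ,  17.6]), np.float64(27.1)]
w33 763 [489. 179.] [array([684.7, 249.9]), array([49.4, 17.3]), np.float64(28.1)]
w33 1333 [499. 236.] [array([730.6, 196.1]), array([31.6, 68. ]), np.float64(31.4)]
```

View pics/c34.png

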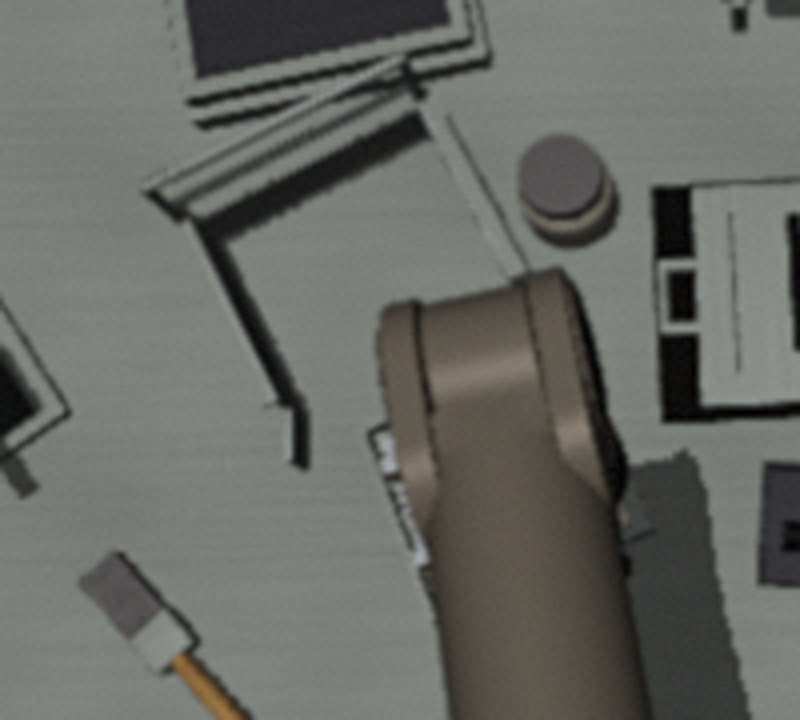

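View pics/c35.png

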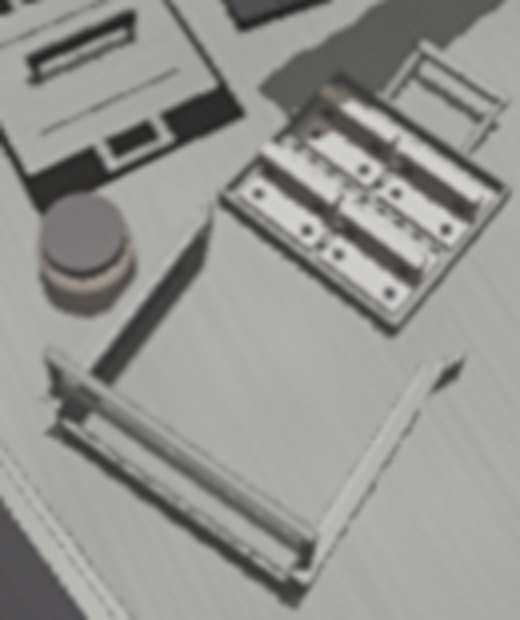

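```bash
python3 -m pendant '[[[25,-3,-10],0,-0.2],[[32,-4,-10],0,-0.2],[[32,-4,-10],0,-0.2],[[32,-4,-10],0,-0.2],[[32,-4,-10],0,-0.2],[[32,-4,-10],0,-0.2],[[25,-3,0],0,-0.2],[[0,0,0],0,-0.2],[[0,0,0],0,-0.2]]'
python3 - <<'E'
from h import *
st();shot('wrist','w35')
P,m=cloud('w35');k=m&(P[...,2]>.073)&(P[...,2]<.09)&(P[...,0]>.55)&(P[...,0]<.95)&(P[...,1]>.1)&(P[...,1]<.55)
n,l,s,c=cv2.connectedComponentsWithStats(k.astype(np.uint8))
for i in range(1,n):
    if s[i,4]>40:
        q=P[l==i][:,:2]*1000;print(s[i,4],c[i].round(),[np.round(v,1) for v in cv2.minAreaRect(q.astype(np.float32))])
E
```

```text
t: 73.12
position: [0.6334, 0.2607, 0.2935]
tool_rot: [180.0, 0.1, 21.4]
ft_force: [-0.4, -0.3, -0.2]
finger_gap: 0.599
t 73.12 p [633.4 260.7 293.5] rpy [1.80e+02 1.00e-01 2.14e+01] F [-0.4 -0.3 -0.2] gap 0.599 j [-45.  39.  47.  54. -27.  96.  13.]
73 [260.   1.] [array([580.1, 432.5]), array([30.4,  1.2]), np.float64(26.4)]
2109 [339. 184.] [array([744.9, 278.9]), array([184.8,  17. ]), np.float64(27.2)]
1331 [317. 229.] [array([744. , 209.1]), array([69.5, 56.7]), np.float64(34.1)]
```

View pics/w35.png

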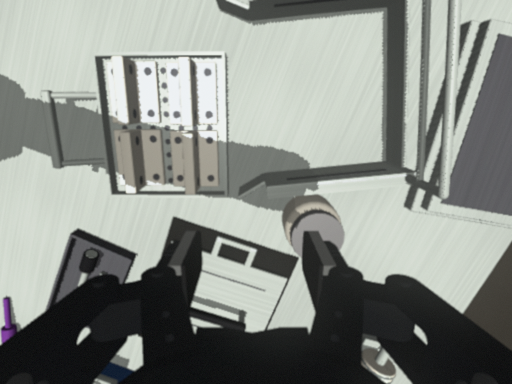

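```bash
python3 -m pendant '[[[0,-25,0],0,-0.2],[[0,-30,-10],0,-0.2],[[0,-20,-10],0,-0.2],[[0,0,0],0,-0.2],[[0,0,0],0,-0.2]]'
python3 - <<'E'
from h import *
st();shot('wrist','w36')
P,m=cloud('w36');k=m&(P[...,2]>.073)&(P[...,2]<.09)&(P[...,0]>.5)&(P[...,0]<.95)&(P[...,1]>.1)&(P[...,1]<.65)
n,l,s,c=cv2.connectedComponentsWithStats(k.astype(np.uint8))
for i in range(1,n):
    if s[i,4]>40:
        q=P[l==i][:,:2]*1000;print(s[i,4],c[i].round(),[np.round(v,1) for v in cv2.minAreaRect(q.astype(np.float32))])
webs('w36',(.4,.65,.1,.4),.045,.066,40)
E
```

```text
t: 73.8
position: [0.606, 0.3305, 0.3142]
tool_rot: [180.0, 0.0, 21.4]
ft_force: [-0.3, -0.3, -0.9]
finger_gap: 0.603
t 73.8 p [606.  330.5 314.2] rpy [180.    0.   21.4] F [-0.3 -0.3 -0.9] gap 0.603 j [-50.  40.  46.  50. -28.  99.   6.]
2289 [325.  62.] [array([645.1, 473.8]), array([184.6,  16.9]), np.float64(27.1)]
1006 [356. 230.] [array([772.5, 291.8]), array([124.1,  18.3]), np.float64(27.3)]
512 [284. 238.] [array([688.8, 249.2]), array([58.3, 17.1]), np.float64(26.3)]
608 [298. 281.] [array([731.3, 191.2]), array([27.7, 66.7]), np.float64(36.0)]
c 454.1 285.1 size 80 15 long-axis yaw -68.9 z 57.9 n 854
c 527.6 311.5 size 79 14 long-axis yaw -68.8 z 59.1 n 731
c 486.0 202.7 size 79 15 long-axis yaw -68.7 z 58.0 n 713
c 558.8 229.7 size 77 14 long-axis yaw -69.0 z 58.6 n 542
c 643.0 218.5 size 27 5 long-axis yaw 53.2 z 50.3 n 77
```

View pics/w36.png

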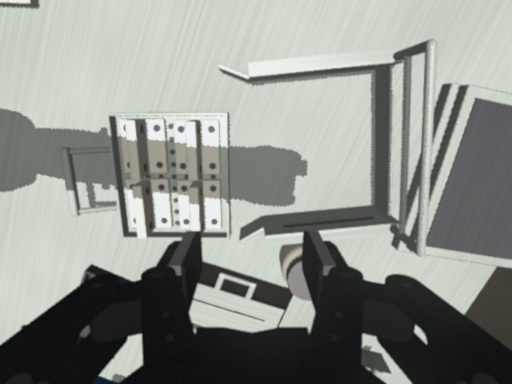

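```bash
python3 - <<'E'
from h import *
for f in('w35','w36','t34','w33'):
    P,m=cloud(f)
    k=m&(P[...,2]>.042)&(P[...,2]<.058)&(P[...,0]>.34)&(P[...,0]<.42)&(P[...,1]>.13)&(P[...,1]<.26)
    q=P[k][:,:2]*1000
    if len(q)>20:print(f,len(q),[np.round(v,1) for v in cv2.minAreaRect(q.astype(np.float32))],P[k][:,2].mean())
    c=(.507,.255);d=np.hypot(P[...,0]-c[0],P[...,1]-c[1]);k=m&(d<.145)&(P[...,2]>.02)&(P[...,2]<.033)
    q=P[k][:,:2]*1000;print('rim',[np.round(v,1) for v in cv2.minAreaRect(q.astype(np.float32))])
E
crop(){ :; }
python3 - <<'E'
from h import *
crop('w36','c36',50,90,250,250,4)
E
```

```text
w35 1114 [array([385.6, 207.9]), array([ 31.3, 100. ]), np.float64(19.2)] 0.04998370497806756
rim [array([517.5, 259.6]), array([227.3, 192.9]), np.float64(21.4)]
w36 852 [array([385.8, 208.7]), array([30.9, 99.4]), np.float64(20.9)] 0.049867143102400285
rim [array([514.7, 257.8]), array([231.1, 193. ]), np.float64(21.5)]
rim [array([508.3, 254.8]), array([168.4, 193.3]), np.float64(20.5)]
w33 1328 [array([385.3, 208.9]), array([29.5, 98.7]), np.float64(20.1)] 0.05044586007974375
rim [array([518.3, 260.6]), array([226.6, 193.1]), np.float64(21.2)]
```

View pics/c36.png

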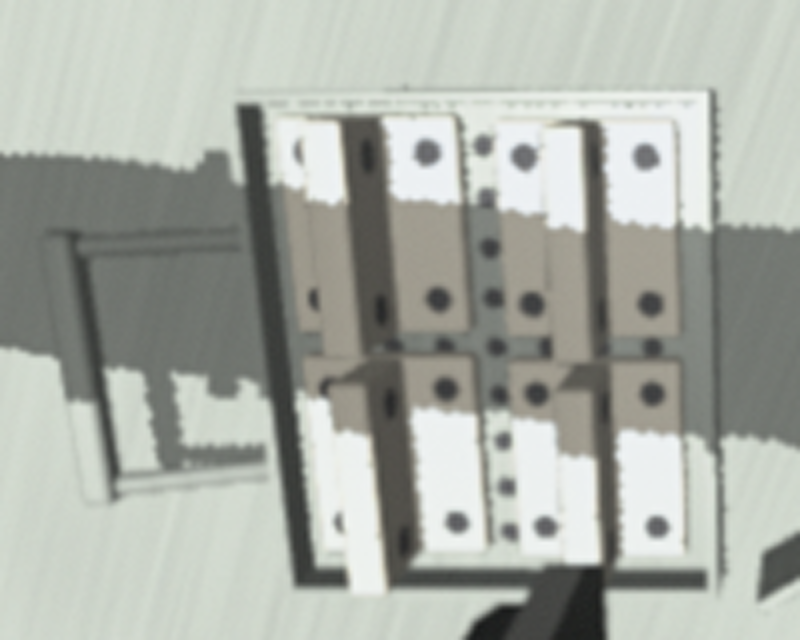

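```bash
python3 -m pendant '[[[-25,3,0],0,0],[[-35,4,0],0,0],[[-40,5,0],0,0],[[-40,5,0],0,0],[[-40,6,0],0,0],[[-40,6,20],0,0],[[-30,4,30],0,0],[[-10,1,40],0,0],[[0,0,40],0,0],[[0,0,40],0,0]]'; python3 -m pendant '[[[0,0,0],0,0],[[0,0,0],0,0]]';python3 - <<'E'
from h import *
st();go(.377,.205,.1);shot('wrist','w37');shot('scene','s37')
E
```

```text
t: 75.1
position: [0.376, 0.2034, 0.143]
tool_rot: [-179.9, 0.0, 21.3]
ft_force: [0.5, -0.0, 0.2]
finger_gap: 0.497
t: 75.35
position: [0.3776, 0.204, 0.1454]
tool_rot: [-180.0, -0.1, 21.3]
ft_force: [-0.8, 0.0, 0.9]
finger_gap: 0.5
t 75.35 p [377.6 204.  145.4] rpy [-1.80e+02 -1.00e-01  2.13e+01] F [-0.8  0.   0.9] gap 0.5 j [-77.  11.  53. 113. -10.  61.   1.]
shift tool mm [-0.3 -1.1 45.4]
```

View pics/w37.png

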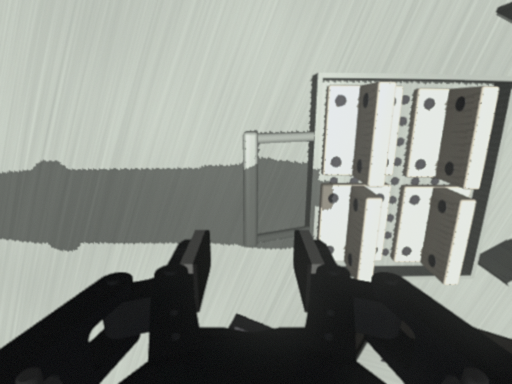

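```bash
python3 -m pendant '[[[0,0,25],0,0],[[0,0,30],0,0],[[0,0,30],0,0],[[0,0,20],0,0],[[0,0,10],0,0],[[0,0,0],0,0],[[0,0,0],0,0]]';python3 - <<'E'
from h import *
st();shot('wrist','w38')
E
```

```text
t: 76.32
position: [0.3776, 0.205, 0.0303]
tool_rot: [-180.0, -0.1, 21.4]
ft_force: [0.3, -0.6, 0.3]
finger_gap: 0.502
t 76.33 p [377.6 205.   30.3] rpy [-1.80e+02 -1.00e-01  2.14e+01] F [ 0.3 -0.6  0.3] gap 0.502 j [-69.  23.  47. 121. -23.  46.  13.]
```

View pics/w38.png

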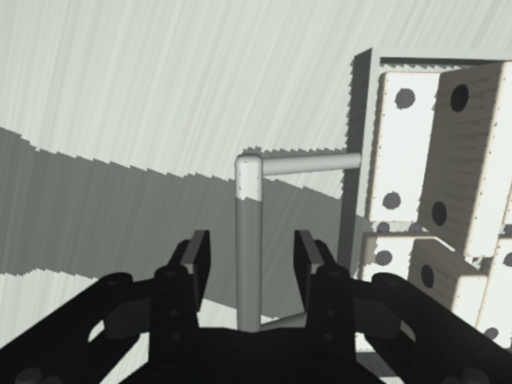

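```bash
python3 -m pendant '[[[0,0,0],0,0.3],[[0,0,0],0,0.5],[[0,0,0],0,0.7],[[0,0,0],0,1],[[0,0,0],0,1],[[0,0,0],0,1]]' 90;python3 -m pendant '[[[0,0,0],-0.01,1],[[0,0,0],-0.02,1],[[0,0,0],-0.025,1],[[0,0,0],-0.025,1],[[0,0,0],-0.015,1],[[0,0,0],-0.006,1],[[0,0,0],0,1],[[0,0,0],0,1]]';python3 - <<'E'
from h import *
st();shot('wrist','w39');webs('w39',(.35,.65,.1,.45),.048,.062,40);shot('top','t39');tray('t39',(.495,.274))
go(.3702,.2098,.0303)
E
```

```text
t: 77.12
position: [0.3764, 0.2043, 0.0297]
tool_rot: [-180.0, 0.0, 21.4]
ft_force: [-1.7, -0.4, 5.6]
finger_gap: 0.12
t: 78.12
position: [0.3776, 0.2041, 0.0296]
tool_rot: [180.0, -0.1, 27.2]
ft_force: [1.4, -2.6, 5.2]
finger_gap: 0.122
t 78.12 p [377.6 204.1  29.6] rpy [ 1.80e+02 -1.00e-01  2.72e+01] F [ 1.4 -2.6  5.2] gap 0.122 j [-68.  22.  45. 121. -22.  45.  18.]
c 446.7 290.8 size 80 16 long-axis yaw -63.7 z 57.3 n 7788
c 375.3 209.7 size 86 36 long-axis yaw -79.7 z 52.7 n 5381
c 474.8 233.5 size 32 15 long-axis yaw -63.8 z 57.5 n 2754
t39 tray [509.5 266.6] [180.6 193.2] 25.5
shift tool mm [-4.1 -8.4 -0.7]
```

View pics/w39.png

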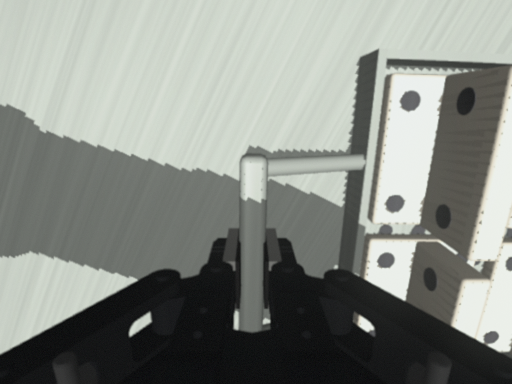

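```bash
python3 -m pendant '[[[0,-1,0],0,1],[[0,-2,0],0,1],[[0,-2,0],0,1],[[0,-2,0],0,1],[[0,-1,0],0,1],[[0,0,0],0,1],[[0,0,0],0,1]]';python3 - <<'E'
from h import *
st();shot('top','t40');shot('scene','s40');crop('t40','c40',60,70,260,250,4);crop('s40','c41',200,210,330,365,4)
webs('s40',(.38,.65,.12,.42),.045,.066,20);webs('t40',(.38,.65,.12,.42),.045,.066,20)
E
```

```text
t: 79.1
position: [0.3743, 0.2107, 0.0296]
tool_rot: [179.9, -0.1, 27.1]
ft_force: [2.6, -4.9, 5.5]
finger_gap: 0.117
t 79.1 p [374.3 210.7  29.6] rpy [ 1.799e+02 -1.000e-01  2.710e+01] F [ 2.6 -4.9  5.5] gap 0.117 j [-69.  22.  45. 121. -22.  45.  17.]
c 394.7 176.7 size 26 15 long-axis yaw -66.6 z 49.5 n 25
c 484.8 217.4 size 80 17 long-axis yaw -63.1 z 56.1 n 120
c 446.1 297.4 size 81 18 long-axis yaw -65.3 z 55.7 n 133
c 556.7 250.5 size 80 17 long-axis yaw -64.9 z 56.5 n 124
c 517.9 330.8 size 80 16 long-axis yaw -62.8 z 56.3 n 133
c 554.7 250.1 size 80 15 long-axis yaw -63.9 z 59.0 n 131
c 516.3 329.6 size 78 15 long-axis yaw -63.2 z 58.2 n 133
c 487.8 208.7 size 60 15 long-axis yaw -64.2 z 58.7 n 95
c 397.4 180.8 size 26 24 long-axis yaw -59.0 z 50.9 n 38
```

View pics/c40.png

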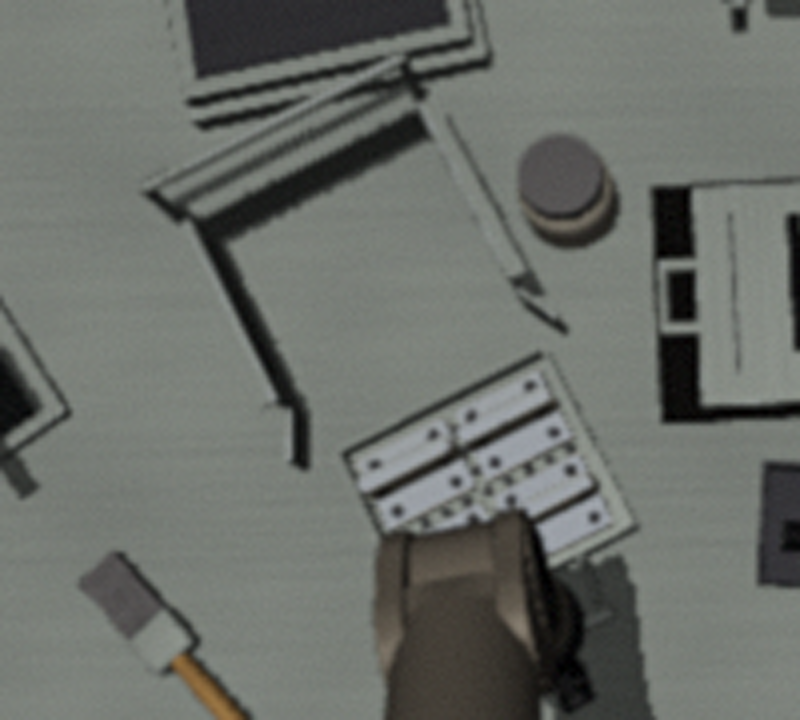

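View pics/c41.png

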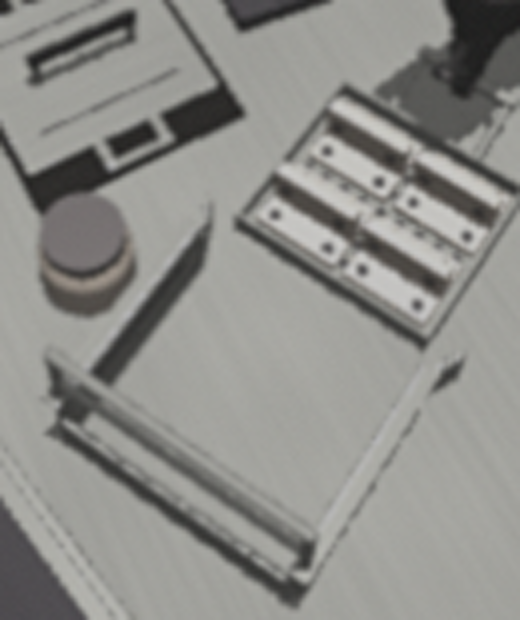

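Run:
```python
from h import *
f=lambda u,v,z: px('t40',60+u/4,70+v/4,z)[:2]*1000
def yaw(a,b): d=b-a;return np.degrees(np.arctan2(d[1],d[0]))
L=f(345,455,.028);Rr=f(547,353,.028);B=f(638,525,.028);print('front yaw',yaw(Rr,L)-90,'right side yaw',yaw(B,Rr),np.linalg.norm(L-Rr))
# rack plate inner top edges
a=f(290,405,.08);b=f(190,222,.08);print('left plate',yaw(a,b)); 
fr=f(568,332,.05);fl=f(302,467,.05);print('flare tips',fl,fr,(fl+fr)/2,yaw(fr,fl)-90,'tray front mid',(L+Rr)/2)
u=np.array([.8898,.4563]);v=np.array([-.4563,.8898]);M=np.array([612.2,333.9])
print('flare mid rack',((fl+fr)/2-M)@u,((fl+fr)/2-M)@v,'tray front',((L+Rr)/2-M)@u,((L+Rr)/2-M)@v)
```

```text
front yaw 26.14119416228253 right side yaw 26.82227274501953 184.17882230933512
left plate 29.318054537627038
flare tips [516.60328504 412.4447632 ] [622.29228344 198.45559654] [569.44778424 305.45017987] 26.284712077976366 tray front mid [570.43866552 301.41026494]
flare mid rack -51.02257450564045 -5.806813901466354 tray front -51.984301528039204 -9.853669331215912
```

```bash
python3 -m pendant '[[[0,-1.5,0],0,1],[[0,-2,0],0,1],[[1,0,0],0,1],[[3,0,0],0,1],[[5,0,0],0,1],[[6,0,0],0,1],[[6,0,0],0,1],[[6,0,0],0,1],[[6,0,0],0,1],[[6,0,0],0,1]]';python3 -m pendant '[[[6,0,0],0,1],[[5,0,0],0,1],[[3,0,0],0,1],[[1,0,0],0,1],[[0,0,0],0,1]]';python3 - <<'E'
from h import *
s=st();u=np.array([.8898,.4563]);v=np.array([-.4563,.8898]);M=np.array([612.2,333.9]);p=np.array(s['position'])[:2]*1000-M;print('handle rack frame',p@u,p@v)
shot('scene','s42');shot('top','t42');crop('s42','c42',200,210,330,365,4)
E
```

```text
t: 80.45
position: [0.3994, 0.2307, 0.0292]
tool_rot: [-179.8, 0.8, 27.3]
ft_force: [-11.8, -7.1, 23.2]
finger_gap: 0.12
t: 81.08
position: [0.4132, 0.238, 0.0293]
tool_rot: [-179.8, 0.8, 27.4]
ft_force: [-11.2, -6.8, 21.4]
finger_gap: 0.117
t 81.08 p [413.2 238.   29.3] rpy [-179.8    0.8   27.4] F [-11.2  -6.8  21.4] gap 0.117 j [-65.  28.  43. 113. -25.  50.  19.]
handle rack frame -220.80629684550556 5.464171476024306
```

View pics/c42.png

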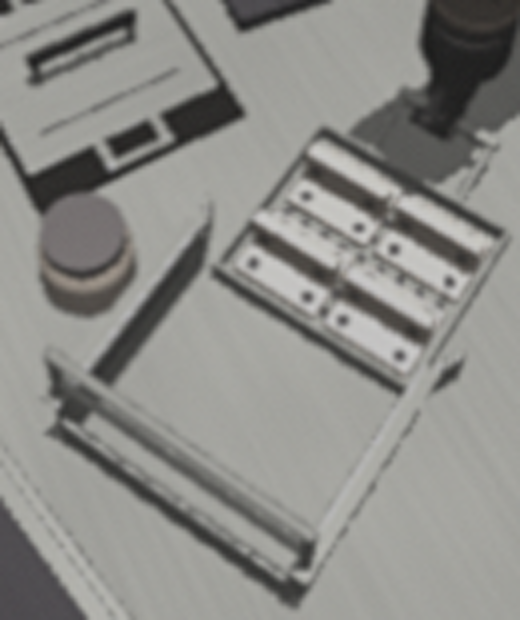

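```bash
python3 -m pendant '[[[0,0,-1.5],0,1],[[0,0,0],0,1],[[0,0,0],0,1]]';python3 - <<'E'
from h import *
st()
shot('top','t43');crop('t43','c43',80,80,230,230,5)
E
```

```text
t: 81.55
position: [0.4176, 0.2397, 0.0298]
tool_rot: [-180.0, 0.2, 27.3]
ft_force: [-3.0, -0.9, -2.0]
finger_gap: 0.119
t 81.55 p [417.6 239.7  29.8] rpy [-180.     0.2   27.3] F [-3.  -0.9 -2. ] gap 0.119 j [-65.  28.  43. 113. -25.  49.  19.]
```

View pics/c43.png

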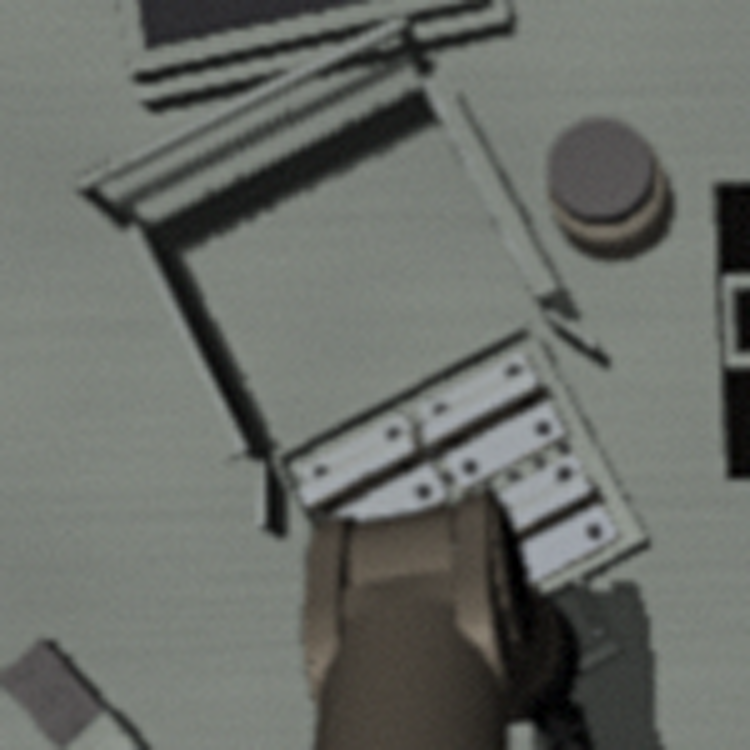

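Run:
```python
from h import *
u=np.array([.8898,.4563]);v=np.array([-.4563,.8898]);M=np.array([612.2,333.9])
f=lambda a,b,z:(lambda p:(round(p@u,1),round(p@v,1)))(px('t43',80+a/5,80+b/5,z)[:2]*1000-M)
print('left base',f(187,250,0),f(268,448,0));print('left top inner',f(140,225,.08),f(258,452,.08))
print('right top inner',f(432,95,.08),f(536,290,.08));print('tray L,R corner',f(287,462,.028),f(529,333,.028),'BR',f(650,543,.028))
```

```text
left base (np.float64(176.2), np.float64(92.5)) (np.float64(22.6), np.float64(103.0))
left top inner (np.float64(168.5), np.float64(99.5)) (np.float64(-5.2), np.float64(96.3))
right top inner (np.float64(156.7), np.float64(-106.2)) (np.float64(4.9), np.float64(-106.0))
tray L,R corner (np.float64(-2.0), np.float64(91.4)) (np.float64(-0.5), np.float64(-88.2)) BR (np.float64(-165.0), np.float64(-93.3))
```

```bash
python3 -m pendant '[[[0,1,0],0,1],[[0,1.5,0],0,1],[[0,1.5,0],0,1],[[0,0,0],0,1],[[0,0,0],0,1]]';python3 - <<'E'
from h import *
s=st();u=np.array([.8898,.4563]);v=np.array([-.4563,.8898]);M=np.array([612.2,333.9]);p=np.array(s['position'])[:2]*1000-M;print('handle rack frame',p@u,p@v)
shot('top','t44');shot('scene','s44');crop('t44','c44',80,80,230,230,5)
E
```

```text
t: 82.22
position: [0.4219, 0.236, 0.031]
tool_rot: [180.0, -0.1, 27.2]
ft_force: [-0.0, 1.4, -3.4]
finger_gap: 0.12
t 82.22 p [421.9 236.   31. ] rpy [ 1.80e+02 -1.00e-01  2.72e+01] F [-0.   1.4 -3.4] gap 0.12 j [-65.  28.  43. 113. -25.  49.  19.]
handle rack frame -214.02987705118665 -0.3173579501411772
```

View pics/c44.png

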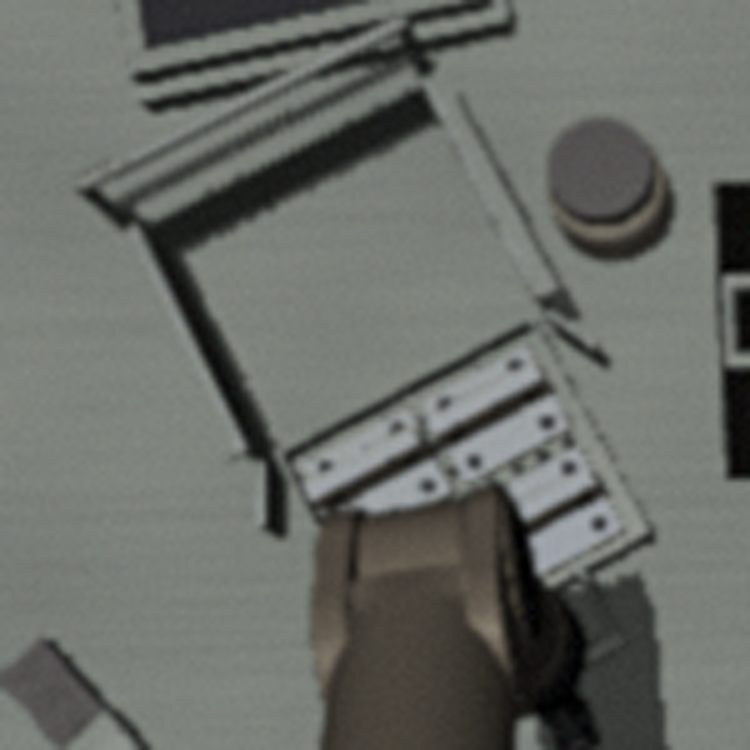

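```bash
python3 -m pendant '[[[2,0,0],0,1],[[4,0,0],0,1],[[6,0,-0.3],0,1],[[6,0,0],0,1],[[6,0,-0.3],0,1],[[6,0,0],0,1],[[6,0,-0.3],0,1],[[6,0,0],0,1],[[4,0,0],0,1],[[2,0,0],0,1]]';python3 -m pendant '[[[0,0,0],0,1],[[0,0,0],0,1]]';python3 - <<'E'
from h import *
s=st();u=np.array([.8898,.4563]);v=np.array([-.4563,.8898]);M=np.array([612.2,333.9]);p=np.array(s['position'])[:2]*1000-M;print('handle rack frame',p@u,p@v)
E
```

```text
t: 83.58
position: [0.4641, 0.2577, 0.0317]
tool_rot: [180.0, -0.0, 27.2]
ft_force: [-2.2, -0.7, -2.9]
finger_gap: 0.119
t: 83.82
position: [0.4644, 0.2578, 0.0319]
tool_rot: [180.0, -0.1, 27.2]
ft_force: [-0.6, -0.9, -2.4]
finger_gap: 0.121
t 83.83 p [464.4 257.8  31.9] rpy [ 1.80e+02 -1.00e-01  2.72e+01] F [-0.6 -0.9 -2.4] gap 0.121 j [-62.  32.  42. 105. -27.  53.  20.]
handle rack frame -166.27044305211885 -0.25809156704336966
```

```bash
python3 -m pendant '[[[2,0,0],0,1],[[4,0,0],0,1],[[7,0,0],0,1],[[7,0,0],0,1],[[7,0,0],0,1],[[7,0,0],0,1],[[7,0,0],0,1],[[6,0,0],0,1],[[4,0,0],0,1],[[2,0,0],0,1]]';python3 -m pendant '[[[2,0,0],0,1],[[4,0,0],0,1],[[6,0,0],0,1],[[6,0,0],0,1],[[6,0,0],0,1],[[6,0,0],0,1],[[6,0,0],0,1],[[4,0,0],0,1],[[2,0,0],0,1],[[0,0,0],0,1]]';python3 - <<'E'
from h import *
s=st();u=np.array([.8898,.4563]);v=np.array([-.4563,.8898]);M=np.array([612.2,333.9]);p=np.array(s['position'])[:2]*1000-M;print('handle rack frame',p@u,p@v)
shot('scene','s45');crop('s45','c45',200,210,330,365,4)
E
```

```text
t: 85.08
position: [0.5113, 0.2818, 0.0317]
tool_rot: [180.0, 0.0, 27.2]
ft_force: [-1.0, -1.2, -2.5]
finger_gap: 0.116
t: 86.32
position: [0.5489, 0.3011, 0.0317]
tool_rot: [180.0, -0.0, 27.2]
ft_force: [-0.2, 0.1, -3.6]
finger_gap: 0.118
t 86.33 p [548.9 301.1  31.7] rpy [180.   -0.   27.2] F [-0.2  0.1 -3.6] gap 0.118 j [-56.  41.  40.  89. -29.  60.  19.]
handle rack frame -71.31059067330183 -0.28558949179652693
```

View pics/c45.png

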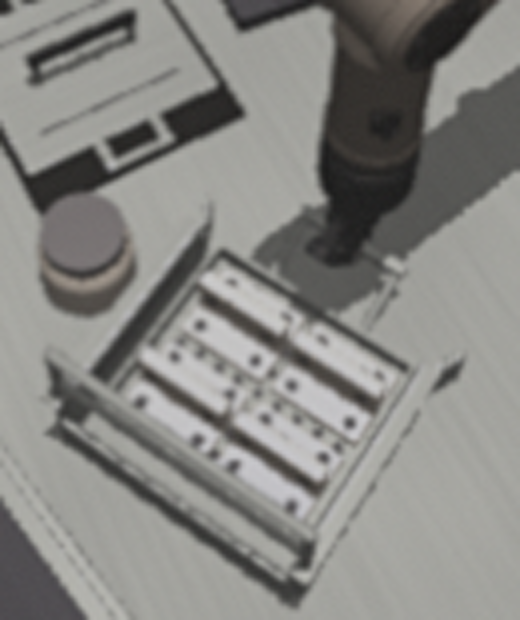

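About 26 mm remain. I'll advance slowly until it makes contact.

```bash
python3 -m pendant '[[[2,0,0],0,1],[[4,0,0],0,1],[[4,0,0],0,1],[[4,0,0],0,1],[[3,0,0],0,1],[[2,0,0],0,1],[[1,0,0],0,1],[[0,0,0],0,1]]';python3 -m pendant '[[[1,0,0],0,1],[[1,0,0],0,1],[[1,0,0],0,1],[[0,0,0],0,1]]';python3 - <<'E'
from h import *
s=st();u=np.array([.8898,.4563]);v=np.array([-.4563,.8898]);M=np.array([612.2,333.9]);p=np.array(s['position'])[:2]*1000-M;print('handle rack frame',p@u,p@v)
E
```

```text
t: 87.38
position: [0.5664, 0.3101, 0.0317]
tool_rot: [180.0, -0.0, 27.2]
ft_force: [-0.6, -0.4, -3.1]
finger_gap: 0.116
t: 87.88
position: [0.5691, 0.3115, 0.0317]
tool_rot: [180.0, -0.0, 27.2]
ft_force: [-1.6, -1.3, -3.1]
finger_gap: 0.121
t 87.88 p [569.1 311.5  31.7] rpy [180.   -0.   27.2] F [-1.6 -1.3 -3.1] gap 0.121 j [-54.  44.  39.  85. -30.  62.  18.]
handle rack frame -48.55000807709709 -0.2247424665937684
```

```bash
python3 -m pendant '[[[1,0,0],0,1],[[1,0,0],0,1],[[1,0,0],0,1],[[0,0,0],0,1]]';python3 -m pendant '[[[1,0,0],0,1],[[0,0,0],0,1]]';python3 -m pendant '[[[1,0,0],0,1],[[0,0,0],0,1]]'
```

```text
t: 88.38
position: [0.5718, 0.313, 0.0317]
tool_rot: [180.0, -0.0, 27.2]
ft_force: [-1.2, -0.8, -3.6]
finger_gap: 0.111
t: 88.62
position: [0.5724, 0.3132, 0.0316]
tool_rot: [180.0, 0.0, 27.2]
ft_force: [-2.7, -0.8, -3.7]
finger_gap: 0.114
t: 88.88
position: [0.5724, 0.3132, 0.0313]
tool_rot: [-180.0, 0.1, 27.2]
ft_force: [-4.2, -2.2, -2.4]
finger_gap: 0.116
```

```bash
python3 -m pendant '[[[1,0,0],0,1],[[0,0,0],0,1]]';python3 -m pendant '[[[1.5,0,0],0,1],[[0,0,0],0,1],[[0,0,0],0,1]]'
```

```text
t: 89.12
position: [0.5723, 0.3131, 0.031]
tool_rot: [-180.0, 0.3, 27.1]
ft_force: [-5.7, -2.9, -2.1]
finger_gap: 0.114
t: 89.5
position: [0.5723, 0.3132, 0.0305]
tool_rot: [-180.0, 0.5, 27.1]
ft_force: [-8.2, -4.8, -1.8]
finger_gap: 0.119
```

```bash
python3 -m pendant '[[[0,0,0],0,0.6],[[0,0,0],0,0.3],[[0,0,0],0,0.1],[[0,0,0],0,0.1]]';python3 -m pendant '[[[-3,0,-10],0,0.1],[[0,0,-25],0,0.1],[[0,0,-40],0,0.1],[[-20,0,-50],0,0.1],[[-40,0,-40],0,0.1],[[-40,20,-20],0,0],[[-40,30,0],0,0],[[-20,30,0],0,0],[[0,0,0],0,0]]';python3 - <<'E'
from h import *
st();shot('scene','s46');shot('top','t46');shot('wrist','w46');crop('s46','c46',160,90,340,370,2);crop('t46','c47',80,70,410,250,2)
webs('t46',(.55,.85,.2,.5),.045,.066,30)
E
```

```text
t: 90.0
position: [0.577, 0.3156, 0.0327]
tool_rot: [180.0, -0.2, 27.2]
ft_force: [-0.2, 0.0, 0.5]
finger_gap: 0.45
t: 91.12
position: [0.4673, 0.1653, 0.2181]
tool_rot: [-179.9, -0.1, 26.8]
ft_force: [-0.2, 0.1, 0.3]
finger_gap: 0.501
t 91.12 p [467.3 165.3 218.1] rpy [-1.799e+02 -1.000e-01  2.680e+01] F [-0.2  0.1  0.3] gap 0.501 j [-62.  15.  51.  98. -13.  73.  18.]
c 776.9 412.2 size 194 11 long-axis yaw -63.4 z 50.5 n 152
c 752.6 353.7 size 80 15 long-axis yaw -63.4 z 58.0 n 136
c 722.5 223.5 size 52 15 long-axis yaw 54.2 z 54.4 n 47
c 712.7 433.1 size 80 15 long-axis yaw -62.8 z 57.4 n 137
c 689.9 307.6 size 46 16 long-axis yaw -61.0 z 58.3 n 68
c 641.6 398.3 size 80 16 long-axis yaw -64.0 z 58.3 n 145
```

View pics/c46.png

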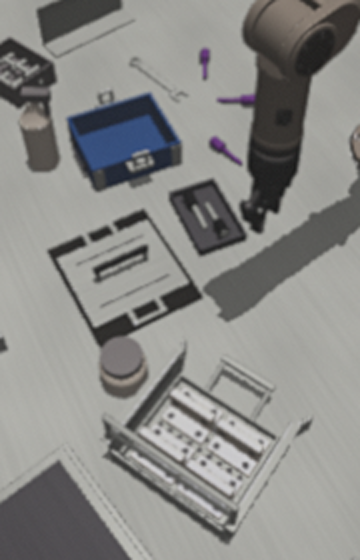

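View pics/c47.png

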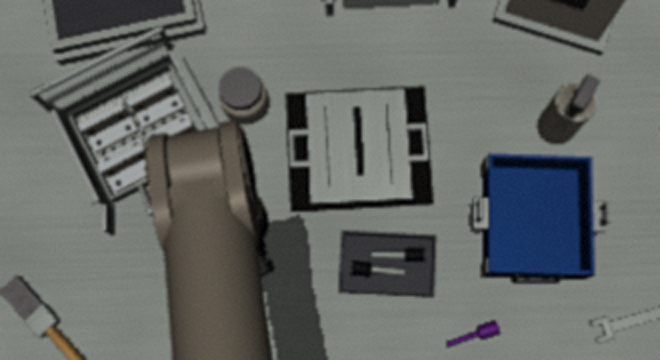

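View pics/w46.png

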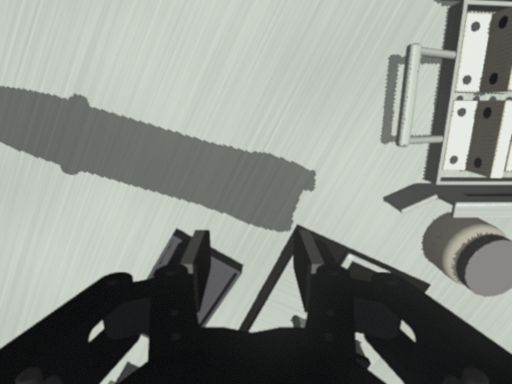

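Run:
```python
from h import *
P,m=cloud('w46')
k=m&(P[...,2]>.042)&(P[...,2]<.058)&(P[...,0]>.52)&(P[...,0]<.61)&(P[...,1]>.24)&(P[...,1]<.37)
q=P[k][:,:2]*1000;r=cv2.minAreaRect(q.astype(np.float32));print(r)
u=np.array([.8898,.4563]);v=np.array([-.4563,.8898]);M=np.array([612.2,333.9])
print('bar rack x min (expect -51), y range', np.percentile((q-M)@u,1),np.percentile((q-M)@v,[1,99]))
for f in('s45','s46'):
    webs(f,(.55,.85,.2,.5),.048,.064,30)
shot('top','t47');tray('t47',(.697,.377))
```

```text
((579.156005859375, 317.150634765625), (29.53940773010254, 98.79939270019531), 26.250951766967773)
bar rack x min (expect -51), y range -50.85436349578053 [-47.52335058  48.40314551]
c 748.4 222.8 size 76 42 long-axis yaw -0.3 z 54.9 n 94
c 694.9 260.9 size 68 2 long-axis yaw 27.6 z 55.7 n 32
c 659.5 310.4 size 79 16 long-axis yaw -62.5 z 57.8 n 130
c 618.6 388.9 size 79 17 long-axis yaw -60.8 z 58.2 n 134
c 728.7 345.5 size 77 16 long-axis yaw -60.8 z 57.9 n 125
c 689.6 423.2 size 82 16 long-axis yaw -63.2 z 58.0 n 149
c 748.5 222.8 size 76 42 long-axis yaw -0.4 z 54.5 n 96
c 575.1 312.8 size 95 12 long-axis yaw -63.8 z 50.4 n 89
c 711.6 269.2 size 81 5 long-axis yaw 29.4 z 57.3 n 39
c 683.8 322.8 size 81 15 long-axis yaw -64.2 z 56.4 n 134
c 641.2 401.2 size 79 16 long-axis yaw -62.4 z 57.7 n 138
c 752.3 356.5 size 79 17 long-axis yaw -65.3 z 57.8 n 136
c 713.1 435.6 size 80 15 long-axis yaw -64.3 z 57.3 n 154
t47 tray [719.5 387.7] [127.9 194.7] 24.3
```

The tray is home: the bar's outer edge measures x = -50.9 mm in the rack frame against -51 expected, centred in y. All four shoes are standing, the lid and pins are in place, and the robot is clear, so I'm handing in.

```bash
python3 -c "
from plant import robot
print(robot.sign_off())"
```

```text
the job is handed in; nothing more can be done
None
```

The job is done and handed in at about 91 s of the 210 s allowed; the hand-in gave no verdict.

- **Pins:** both are out of the staples and lying in the small steel dish. The purple look-alikes were not touched.
- **Lid:** it lies flat, handle up, on the black mat. The centring measured within about 2 mm of the mat's centre. One top-camera reading of the handle came out about 5 mm off in x, but the wrist camera and the lid corners did not agree with it.
- **Shoes:** all four were present. They were stood in the tray while it was still in front of the rack, and all four web tops still showed upright in the last picture.
- **Tray:** I first turned it about 6° and moved it a few millimetres sideways to line it up with the rack. On entry I corrected about 4 mm sideways, and the downward force on the handle reached 23 N for a moment before I eased it.
- **Tray fully home:** it stopped against the back stop, pushed with about 9 N. After release the handle's outer edge was at -50.9 mm in the rack frame, against -51 expected, and centred in y.

I saw no knock to the shoes or tray, and nothing else on the bench appeared to have moved. I did not measure the wrench, bottle, jar and brush separately.

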